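# Uncover the hot pot with the lid lifter and turn the heat down

### The job

The pot is hot, so keep the gripper off the pot and its lid: take the lid lifter from its rest, hook it under the lid's arched handle, lift the lid off and set it down gently, right way up, in the middle of the cork trivet, then lay the lifter back on its rest the way it lay. Also turn the heat dial down so that its red pointer stands at the orange mark (before or after, as you like). Leave the pot, jar, bowl and mug where they stand.

Things in the scene. Friction and masses are not known exactly. Their poses are not given: they have to be found in the camera images.
- pot: White enamel cooking pot, loose, 1.8 kg, round, 160 mm across, 90 mm high, standing on the black glass hob; two loop handles at its own +y and -y sides reach 107 mm from its axis, 59 to 77 mm up. Origin: centre of its underside, z up.
- lid: White lid loose on the pot, 0.2 to 0.33 kg: dark plug 140 mm across, 6 mm deep, inside the pot's mouth (about 5 mm play); white disc 166 mm across, 8 mm thick, on the rim; steel arch on top (see lid_bar). Origin: centre of the plug's underside, z up, 84 mm above the hob while on the pot. Its x, the way through the arch, points away from the robot, within 35 degrees of world +x.
- lid_bar (a point): Middle of the underside of the arch's bar, on the lid's axis, 50 mm above the lid's origin. The bar is level, along the lid's y, 10 x 10 mm thick, on two 10 mm posts at y = -32 and +32 mm; the opening under it is 54 mm wide and 36 mm high (above the disc's top), open along the lid's x.
- trivet: Round cork trivet, fixed, 190 mm across, 12 mm thick. Origin: centre of its underside. The lid is to rest on it on its plug. Pot and trivet may be either way round, left and right.
- rest: Wooden lifter rest, fixed: plate 150 x 90 x 5 mm with two cross bars (64 mm wide, 14 mm thick) at x = -55 and +55 mm, their tops 20 mm above the hob, each with two 7 mm high end stubs, 44 mm apart along y. The lifter lies between the stubs along x on both bars, its origin over the rest's. Origin: centre of the plate's underside.
- lifter: Lid lifter, loose, 0.16 kg, straight along its x, flat underneath: dark wooden handle 18 x 18 mm, x = -90 to +30 mm, then a steel tongue 16 mm wide, 7 mm thick, to x = +140 mm. Origin: on the handle's underside at the grip point, near the balance point. Starts on the rest, tongue away from the robot. Grip across the handle at the origin, 60 N or more, or it swivels under the lid.
- lifter_notch (a point): Middle of the floor of the notch that takes the lid's bar, on the tongue's top: 120 mm ahead of the lifter's origin, 7 mm above its underside. The notch is 24 mm long (along x), between two 8 mm high stops at x = 103 to 108 and 132 to 140 mm.
- dial_base: Dark round base of the heat dial, fixed on the hob, 84 mm across, 6 mm high, with white ticks and one orange mark. Origin: centre of its underside.
- dial_mark (a point): Middle of the orange mark on the dial's base, 33.5 mm from the dial's axis.
- dial_grip (a point): On the dial's axis at the height to grip, 37 mm above the hob. The dial has an aluminium bar grip 42 mm long, 14 mm thick, its top 44 mm above the hob, with a red pointer line on one half of its top.
- dial (a joint): Angle of the heat dial in rad, growing clockwise seen from above. At 0 the red pointer looks along the base's -x (towards the robot); at 0.6 it stands at the orange mark; it starts between 1.3 and 2.0 and stays where it is left (friction 0.03 N m). Range 0 to 3.
- spice_jar: Bystander: jar with a black cap, 48 mm across, 95 mm high. Origin: centre of its underside.
- bowl: Bystander: blue bowl, 110 mm across, 50 mm high. Origin: centre of its underside.
- mug: Bystander: terracotta mug, 76 mm across, 88 mm high. Origin: centre of its underside.
Not all that is in view belongs to the job. Leave any pink or turquoise look-alike of the lid alone.

How it is judged:
By the outcome, as a careful person would: the job done as asked, in the order asked, and still so for the second after the job is handed in, with the robot touching nothing.
It also fails if it takes over 72 s, if anything falls off the work surface, if the arm or the gripper's body presses on something with over 40 N, if the wrist force passes 120 N, or if a joint passes its speed limit or range.

### The arm

A 6-joint arm with a two-finger parallel gripper is mounted at the origin on the work surface. World frame = base frame: x ahead of the robot, y to its left, z up, the work surface at z = 0. Lengths are in m, angles in degrees, forces in N, time in s.
With the tool pointing down it reaches from about 0.35 to 0.875 m from the base axis. Payload 4.2 kg.
Tool frame: the origin (TCP) lies on the mounting face of the last link; the fingertips stand 182 mm ahead of it and the grasp point (between the pads) lies 164 mm ahead of it (r.tcp_to_grasp is the distance from the TCP to the grasp point, in m); z points along the fingers, y is the line along which they close (so a half turn about z gives the same grasp; the last joint's range is limited). The gripper opens to 87 mm and grips with 3 to 60 N. Pads are 19 mm wide; open, the fingers measure 117 mm over their backs; the gripper's body (75 mm by 190 mm) begins 51 mm behind the grasp point.
Start: joints at [82.197, 22.042, 0.453, 0, -68.411, -14.817], TCP at [0.24, 0.577, 0.405] pointing down, gripper open.
Joint ranges: [-179.83, 179.83], [-69.29, 118.12], [-61.27, 80.66], [-181.25, 117.63], [-171.15, -9.14], [-177.46, 177.46]. Speed limits (degrees/s): [159.86, 159.86, 180, 180, 180, 180].

### API

Orientations are given as a 3x3 rotation matrix whose columns are the frame's x, y, z axes.
In Python, from station import sense, eyes, r gives the robot as it stands.
- The arm moves only by the tool jog_arm, never from a script. Its argument "increments" is a list of rows, each a list of 4 numbers: the shift along the tool's x, y, z normalised to -1 to 1, where 1 is 0.02 m, then the turn about the tool's z normalised to -1 to 1, where 1 is 0.08 rad. A call has 1 to 10 rows; each row shifts and turns the commanded pose from where the row before left it, along the tool's axes as they then stand; what a row does not reach is not made up. A row lasts 1/10 s, in which the tool goes at most 50 mm and 8.59 degrees, less where a joint would pass 70% of its speed; a pose out of reach is approached as far as the arm can. A call with a number of a shift or a turn outside -1 to 1 is refused whole. A call with a gripper value outside its range is refused whole. "grip" is the finger opening in mm, from 0 to 87, set as the call begins (left out, the last holds). The fingers move at their own pace and stop on an object; the grip force is fixed at half the most. Time passes only in rows, so rows that do not move let the fingers close. It gives the time, the measured TCP pose, the force, the opening and the grip force at its end, in the units of the state.
- sense(): the state, without advancing time (a new reading comes with each control period).
- eyes.capture(name): name is "scene" or "side" or "wrist"; returns the picture (420x560x3 uint8, blue, green, red); there is no depth.
- eyes.get_calibration(name): a dict with "camera_matrix" (3x3 intrinsics, pixels), "R" (3x3) and "t" (3): a world point X has camera coordinates R X + t; the wrist camera has in their place "T_tool_cam" (4x4, takes a point from camera to tool coordinates, whose origin is the TCP and whose axes are the flange's). Camera axes: x right, y down, z forward; pixel columns grow to the right and rows downward; lengths in m; the calibration is good to about 2 mm. The wrist camera is an equidistant fisheye: a pixel r from the principal point sees the ray r / f radians off the axis. A picture is of the moment at which its call begins: read the wrist's pose just before it. get_calibration takes no time and is no camera call.
- r.finish_job(): hands the job in; it is judged then, once.
Trained networks look in the newest picture that a camera, given by its name, has taken for a name from the list of things; names that differ only in an ending like _2 or _b are one class to them, and where a whole thing is asked for, a point or a joint stands for the part that bears it (a point fixed in the world has none). Each returns a list of dicts, best first, with "conf" (0 to 1); they miss things now and then, are a little off and sometimes report something else, mostly with a low value. They report only what shows in the picture. A call takes as long as a camera call. They do not tell look-alikes from the thing itself.
- eyes.spot_in(camera, name): "centre" ([x, y, z] in m, in world coordinates, good to about 4 mm: the middle of the surface that is visible of it).
- eyes.outline_of(camera, name): "mask" (420x560 bool, what is visible of it).
The state is a dict: "time_s": time; "joints": joint angles; "joint_velocities": joint speeds; "effort": joint torques, N m; "tcp_pos": TCP position; "ee_rot": TCP orientation; "wrist_force": force on the tool from outside, world axes, zero at the start; "moment": the same for the moment, N m; "gripper_width": opening from 0.0 (shut) to 1.0 (fully open); "gripper_force": force on a finger pad.
Only numpy, scipy, OpenCV 4.12 (cv2) and the standard library are available. Lean on these libraries where they do the work, as an engineer would, in place of code of your own. Each camera call takes 0.05 s, during which the arm holds its last target. There are 200 camera calls.

## Working session

There is one attempt and no reset: what is moved stays moved. The work goes in short steps, Python scripts to look and compute and a tool call to move; the robot and the scene stay as the last step left them, time stands still between calls to the robot, and variables do not carry over. Pictures are saved under pics/ and viewed, at most 10 in all, crops included, and the job is handed in when it is done.

Besides the shell and the picture viewer there is one more tool, called as name(argument=value, ...) on one line, values as JSON. jog_arm: Moves the arm, as the interface text tells. Its arguments: {"type":"object","properties":{"increments":{"type":"array"},"grip":{"type":"number"}},"required":["increments"]}

```bash
ls; mkdir -p pics; python3 - <<'E'
from station import sense, eyes, r
import cv2,numpy as np
s=sense();print(s['time_s'],s['tcp_pos'],np.round(s['ee_rot'],3).tolist(),s['gripper_width'],r.tcp_to_grasp)
for c in ['scene','side']:
    cv2.imwrite(f'pics/{c}1.png',eyes.capture(c))
    for n in ['pot','lid','trivet','rest','lifter','dial_base','dial','dial_grip','lid_bar','spice_jar','bowl','mug']:
        try: print(c,n,[(np.round(d['centre'],3).tolist(),round(d['conf'],2)) for d in eyes.spot_in(c,n)][:4])
        except Exception as e: print(c,n,e)
    k=eyes.get_calibration(c);print(c,(-np.array(k['R']).T@k['t']).round(3))
print(sense()['time_s'])
E
```

```text
pics
0.0 [0.24026328 0.57676661 0.40362886] [[0.923, -0.385, -0.001], [-0.385, -0.923, -0.002], [0.0, 0.002, -1.0]] 0.999474035270265 0.1635
scene pot [([0.688, -0.22, 0.067], 0.96), ([0.658, -0.161, 0.098], 0.5)]
scene lid [([0.424, -0.108, 0.014], 0.96), ([0.259, -0.383, 0.016], 0.75), ([0.688, -0.22, 0.063], 0.72), ([0.657, -0.163, 0.098], 0.68)]
scene trivet [([0.675, 0.124, 0.015], 0.59)]
scene rest [([0.484, 0.386, 0.004], 0.93)]
scene lifter []
scene dial_base [([0.46, -0.343, 0.004], 0.7)]
scene dial [([0.453, -0.338, 0.028], 0.66)]
scene dial_grip [([0.459, -0.334, 0.024], 0.69)]
scene lid_bar [([0.255, -0.381, 0.014], 0.92), ([0.422, -0.107, 0.013], 0.89), ([0.658, -0.161, 0.094], 0.61)]
scene spice_jar [([0.783, -0.03, 0.066], 0.91)]
scene bowl [([0.646, -0.393, 0.026], 0.7), ([0.482, 0.399, 0.025], 0.55), ([0.787, -0.029, 0.071], 0.32)]
scene mug [([0.704, 0.36, 0.06], 0.73)]
scene [ 0.994 -0.866  1.039]
side pot [([0.598, -0.197, 0.06], 0.7)]
side lid [([0.24, -0.381, 0.011], 0.83), ([0.4, -0.103, 0.016], 0.76), ([0.65, -0.162, 0.099], 0.56)]
side trivet [([0.661, 0.12, 0.009], 0.6)]
side rest [([0.468, 0.383, 0.004], 0.73)]
side lifter [([0.476, 0.395, 0.029], 0.53), ([0.448, -0.34, 0.028], 0.22)]
side dial_base [([0.446, -0.342, 0.007], 0.62)]
side dial [([0.45, -0.338, 0.029], 0.66)]
side dial_grip [([0.446, -0.337, 0.022], 0.88)]
side lid_bar [([0.244, -0.384, 0.015], 0.78), ([0.402, -0.108, 0.012], 0.73), ([0.659, 0.119, 0.01], 0.5)]
side spice_jar [([0.772, -0.02, 0.081], 0.51), ([0.598, -0.201, 0.056], 0.43)]
side bowl [([0.671, -0.402, 0.03], 0.57)]
side mug [([0.69, 0.358, 0.057], 0.88)]
side [-0.314 -0.954  0.846]
1.3
```

View images.

View pics/scene1.png

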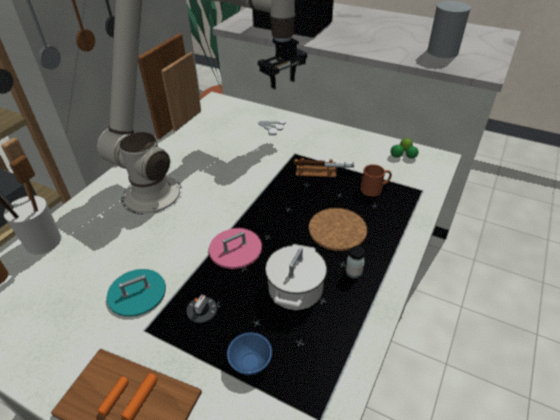

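View pics/side1.png

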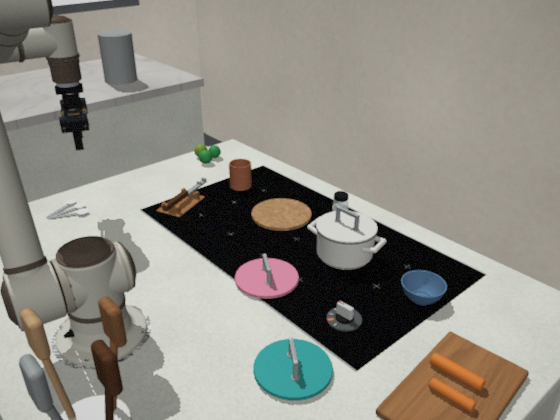

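Lid candidates in scene view: pink (235,247), turquoise (136,293), white with steel arch on the pot (296,268). The white one on the pot fits. The rest with the lifter is at (318,166), the dial at (202,306), the trivet at (338,229).

```bash
cat > h.py <<'E'
from station import sense, eyes, r
import cv2,numpy as np
G=r.tcp_to_grasp
def yaw(s): R=np.array(s['ee_rot']); return np.degrees(np.arctan2(R[1,0],R[0,0]))
def plan(p,s=None,from_=None):
    "shift units in the tool axes to bring the grasp point to p (yaw as now)"
    s=s or sense();R=np.array(s['ee_rot']);g=np.array(s['tcp_pos'])+R[:,2]*G if from_ is None else np.array(from_)
    return np.round(R.T@(np.array(p)-g)/.02,2)
def wrist(name=None):
    s=sense();im=eyes.capture('wrist')
    if name: cv2.imwrite('pics/'+name,im)
    return s,im
K=eyes.get_calibration('wrist')
def w_pix(s,X):
    "world points -> wrist pixels"
    X=np.atleast_2d(X).astype(float);R=np.array(s['ee_rot']);T=np.array(K['T_tool_cam'])
    t=(X-s['tcp_pos'])@R; c=(t-T[:3,3])@T[:3,:3]
    M=np.array(K['camera_matrix']);q=np.linalg.norm(c[:,:2],axis=1);th=np.arctan2(q,c[:,2])
    return np.c_[M[0,2]+M[0,0]*th*c[:,0]/q, M[1,2]+M[1,1]*th*c[:,1]/q]
def w_pt(s,uv,z):
    "wrist pixels -> world points at height z"
    uv=np.atleast_2d(uv).astype(float);M=np.array(K['camera_matrix']);T=np.array(K['T_tool_cam']);R=np.array(s['ee_rot'])
    d=(uv-M[:2,2])/[M[0,0],M[1,1]];th=np.linalg.norm(d,axis=1)
    c=np.c_[d*(np.sin(th)/np.maximum(th,1e-9))[:,None],np.cos(th)]
    w=c@T[:3,:3].T@R.T;o=R@T[:3,3]+s['tcp_pos']
    return o+w*((z-o[2])/w[:,2])[:,None]
E
python3 - <<'E'
from h import *
print(K, yaw(sense()), plan([.40,.386,.24]))
im=cv2.imread('pics/scene1.png')
a=cv2.resize(im[235:315,255:345],(450,400),interpolation=3);b=cv2.resize(im[285:325,180:225],(338,300),interpolation=3)
c=np.zeros((400,788,3),np.uint8);c[:,:450]=a;c[:300,450:]=b;cv2.imwrite('pics/crop1.png',c)
E
```

```text
{'camera_matrix': array([[325.1922621 ,   0.        , 278.24516865],
       [  0.        , 325.1922621 , 211.28712935],
       [  0.        ,   0.        ,   1.        ]]), 'T_tool_cam': array([[ 4.08204477e-04, -9.51965010e-01, -3.06206552e-01,
         8.49048549e-02],
       [ 9.99999917e-01,  3.83612072e-04,  1.40490697e-04,
         7.32255666e-05],
       [-1.62776977e-05, -3.06206584e-01,  9.51965087e-01,
         1.97924520e-02],
       [ 0.00000000e+00,  0.00000000e+00,  0.00000000e+00,
         1.00000000e+00]])} -22.61897596844153 [11.04  5.74  0.06]
```

View pics/crop1.png

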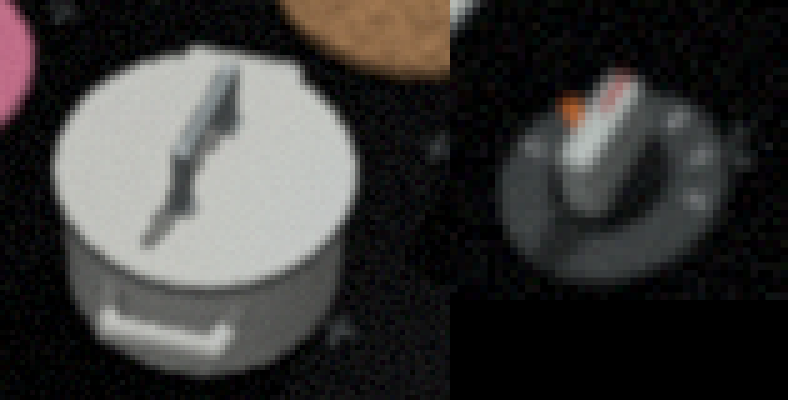

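White lid on the pot with its steel arch from crop (180,150) to (230,75) is confirmed. The dial's red pointer (crop 615,90) is beside the orange mark (572,105).

jog_arm(increments=[[1,0.52,0,0],[1,0.52,0,0],[1,0.52,0,0],[1,0.52,0,0],[1,0.52,0,0],[1,0.52,0,0],[1,0.52,0,0],[1,0.52,0,0],[1,0.52,0,0],[1,0.52,0,0]], grip=87)

```text
time_s: 2.3
tcp_pos: [0.3861, 0.4016, 0.4051]
ee_rot: [[0.923, -0.386, 0.0], [-0.386, -0.923, 0.0], [0.0, -0.0, -1.0]]
wrist_force: [-0.0, -0.8, -0.8]
gripper_width: 1.0
gripper_force: 0.0
```

jog_arm(increments=[[1,0.5,0,0],[0,0,0,-1],[0,0,0,-1],[0,0,0,-1],[0,0,0,-1],[0,0,0,-0.9],[0,0,0,0],[0,0,0,0]])

```text
time_s: 3.1
tcp_pos: [0.3999, 0.3861, 0.4049]
ee_rot: [[1.0, -0.005, 0.0], [-0.005, -1.0, 0.0], [0.0, -0.0, -1.0]]
wrist_force: [-0.5, -0.9, 0.6]
gripper_width: 1.001
gripper_force: 0.0
```

```bash
python3 - <<'E'
from h import *
s,im=wrist('w1.png');print(s['time_s'],s['tcp_pos'],yaw(s))
for n in ['rest','lifter','lifter_notch','trivet','lid','lid_bar','mug']:
    print(n,[(np.round(d['centre'],3).tolist(),round(d['conf'],2)) for d in eyes.spot_in('wrist',n)][:3])
E
```

```text
3.1 [0.39989427 0.38605305 0.40493912] -0.3037591417828432
rest [([0.477, 0.404, 0.006], 0.97)]
lifter [([0.49, 0.407, 0.037], 0.76)]
lifter_notch [([0.49, 0.41, 0.037], 0.64)]
trivet [([0.621, 0.129, 0.016], 0.67)]
lid [([0.403, -0.035, 0.016], 0.7)]
lid_bar [([0.402, -0.033, 0.013], 0.56)]
mug []
```

View pics/w1.png

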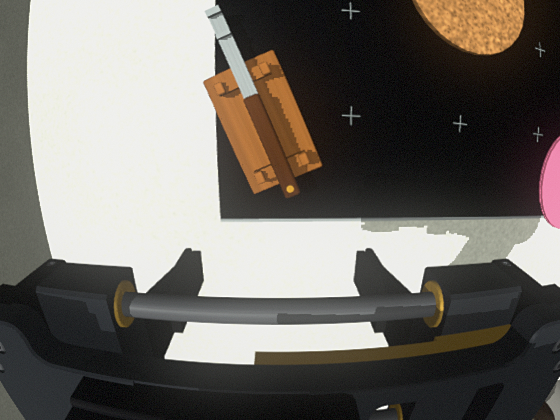

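The picture shows the rest plate with corners about (272,50), (205,80), (322,165), (257,193). The lifter's handle runs from (290,192) to (249,97), with the tongue tip at (212,10).

```bash
python3 - <<'E'
from h import *
s=sense();s['time_s']
c=w_pt(s,[(272,50),(205,80),(257,193),(322,165)],.005);print(c.round(4)[:,:2],'ctr',c.mean(0).round(4))
print([round(float(np.linalg.norm(c[i]-c[i-1])),4) for i in range(4)])
d=(c[0]+c[1]-c[2]-c[3])/2;print('yaw rest',np.degrees(np.arctan2(d[1],d[0])))
l=w_pt(s,[(290,194),(249,97)],.038);t=w_pt(s,[(212,9)],.035)
print(l,t);e=t[0]-l[0];print(np.linalg.norm(e[:2]),np.linalg.norm(l[1]-l[0]),np.degrees(np.arctan2(e[1],e[0])))
print('origin est', l[0]+ (l[1]-l[0])*.75)
E
```

```text
[[0.5555 0.3937]
 [0.5225 0.4716]
 [0.3855 0.4126]
 [0.4198 0.3349]] ctr [0.4708 0.4032 0.005 ]
[0.1478, 0.0847, 0.1491, 0.085]
yaw rest 23.363507597059467
[[0.39281976 0.37396562 0.038     ]
 [0.49877234 0.4173353  0.038     ]] [[0.60012714 0.45752897 0.035     ]]
0.22351551192933475 0.114485266440529 21.953827781564158
origin est [0.47228419 0.40649288 0.038     ]
```

jog_arm(increments=[[0.9,-0.24,0,0],[0.9,-0.24,1,0],[0.9,-0.24,1,0],[0.9,-0.24,1,0],[0,0,1,-1],[0,0,1,-1],[0,0,1,-1],[0,0,0,-1],[0,0,0,-1],[0,0,0,0]])

```text
time_s: 4.5
tcp_pos: [0.4717, 0.4062, 0.2844]
ee_rot: [[0.922, 0.387, -0.0], [0.387, -0.922, -0.001], [-0.0, 0.0, -1.0]]
wrist_force: [0.1, -0.6, -0.1]
gripper_width: 1.0
gripper_force: 0.0
```

```bash
python3 - <<'E'
from h import *
s,im=wrist('w2.png');print(s['time_s'],s['tcp_pos'],yaw(s))
y=np.radians(22.8)
for x in (-90,0,30,): print(w_pix(s,[.472+x/1e3*np.cos(y),.405+x/1e3*np.sin(y),.038]).round())
E
```

```text
4.5 [0.47166164 0.40623756 0.284403  ] 22.757952095687596
[[279. 324.]]
[[280. 227.]]
[[280. 187.]]
```

View pics/w2.png

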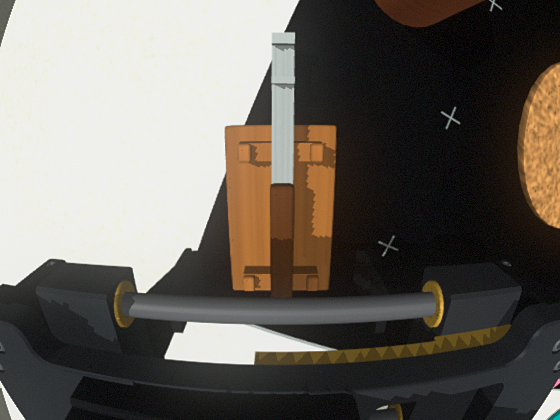

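The lifter is upright in the view: tip (284,34), wood/steel edge (283,184). Plate corners are about (226,126), (336,126), (330,290), (234,290).

```bash
python3 - <<'E'
from h import *
s=sense();R=np.array(s['ee_rot']);g=np.array(s['tcp_pos'])
def tool(p): return ((p-g)@R).round(4)
b=w_pt(s,[(283,184),(283,284)],.038);t=w_pt(s,[(284,34)],.035)
c=w_pt(s,[(226,126),(336,126),(330,290),(234,290)],.005)
print('in tool axes: edge',tool(b),'tip',tool(t),'plate',tool(c),'mean',tool(c.mean(0)))
E
```

```text
in tool axes: edge [[ 0.0323  0.0036  0.2466]
 [-0.0496  0.0041  0.2466]] tip [[0.1396 0.0041 0.2496]] plate [[ 0.0726 -0.0415  0.2796]
 [ 0.0728  0.0463  0.2796]
 [-0.0764  0.0488  0.2796]
 [-0.0762 -0.0412  0.2796]] mean [-0.0018  0.0031  0.2796]
```

jog_arm(increments=[[0,0.18,0,0],[0,0,1,0],[0,0,1,0],[0,0,1,0],[0,0,0.8,0],[0,0,0.5,0],[0,0,0.32,0],[0,0,0,0],[0,0,0,0]])

```text
time_s: 5.45
tcp_pos: [0.4733, 0.403, 0.193]
ee_rot: [[0.922, 0.387, 0.001], [0.387, -0.922, 0.001], [0.001, -0.0, -1.0]]
wrist_force: [-0.1, -0.3, 0.1]
gripper_width: 0.997
gripper_force: 0.0
```

jog_arm(increments=[[0,0,0,0],[0,0,0,0],[0,0,0,0],[0,0,0,0],[0,0,0,0],[0,0,0,0],[0,0,0,0],[0,0,0,0],[0,0,0,0],[0,0,0,0]], grip=0)

```text
time_s: 6.45
tcp_pos: [0.473, 0.4028, 0.1923]
ee_rot: [[0.922, 0.387, 0.0], [0.387, -0.922, 0.0], [0.0, -0.0, -1.0]]
wrist_force: [-0.4, 0.2, -0.2]
gripper_width: 0.201
gripper_force: 30.0
```

Only 30 N of grip is available, so I'll shorten the lever: grip at the front of the handle (+20 mm), which also makes the tail counterweigh the lid.

jog_arm(increments=[[0,0,0,0],[0,0,0,0],[0,0,0,0],[0.5,0,0,0],[0.5,0,0,0],[0,0,0,0]], grip=36)

```text
time_s: 7.05
tcp_pos: [0.493, 0.4112, 0.1924]
ee_rot: [[0.922, 0.386, 0.001], [0.386, -0.922, 0.001], [0.002, -0.001, -1.0]]
wrist_force: [1.1, -0.3, 0.3]
gripper_width: 0.41
gripper_force: 0.0
```

jog_arm(increments=[[0,0,0,0],[0,0,0,0],[0,0,0,0],[0,0,0,0],[0,0,0,0],[0,0,0,0]], grip=0)

```text
time_s: 7.65
tcp_pos: [0.4913, 0.4104, 0.1923]
ee_rot: [[0.922, 0.387, -0.0], [0.387, -0.922, -0.0], [-0.0, 0.0, -1.0]]
wrist_force: [-0.6, 0.0, 0.0]
gripper_width: 0.202
gripper_force: 30.0
```

jog_arm(increments=[[0,0,-0.5,0],[0,0,-1,0],[0,0,-1,0],[0,0,-1,0],[0,0,-1,0],[0,0,-1,0],[0,0,-1,0],[0,0,-1,0],[0,0,-0.5,0],[0,0,0,0]])

```text
time_s: 8.65
tcp_pos: [0.4916, 0.4106, 0.3544]
ee_rot: [[0.922, 0.387, 0.002], [0.387, -0.922, 0.003], [0.003, -0.002, -1.0]]
wrist_force: [-0.1, 0.2, -2.2]
gripper_width: 0.202
gripper_force: 30.0
```

```bash
python3 - <<'E'
from h import *
s,im=wrist('w3.png');print(s['time_s'],s['tcp_pos'],yaw(s),s['moment'])
for n in ['pot','lid','lid_bar','trivet']:
    print(n,[(np.round(d['centre'],3).tolist(),round(d['conf'],2)) for d in eyes.spot_in('wrist',n)][:3])
# lifter expected pixels: boundary x=30-20 ; tip 140-20 at tool z
R=np.array(s['ee_rot']);g=np.array(s['tcp_pos'])
for x,z in ((10,-9),(83,2-0),(120,-6),(120,9)): print(x,z,w_pix(s,g+R@[x/1e3,0,G+z/1e3]).round(1))
print(plan([.54,-.2,.20]))
E
```

```text
8.65 [0.4915597  0.4105548  0.35439517] 22.762999871127057 [ 0.00693995 -0.05286963 -0.01249116]
pot []
lid [([0.277, -0.36, 0.017], 0.58)]
lid_bar [([0.271, -0.364, 0.012], 0.6)]
trivet [([0.656, 0.157, 0.015], 0.66)]
10 -9 [[277.7 274.9]]
83 2 [[277.8 114.1]]
120 -6 [[277.8  28.7]]
120 9 [[277.8  36.4]]
[-9.53 29.07 -0.57]
```

View pics/w3.png

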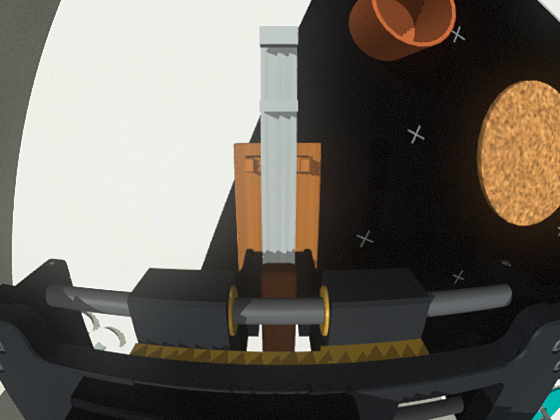

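The lifter hangs straight in the gripper (tongue centre column 279, tip row 27), and the trivet is at (530,152). Next I'll move towards the pot.

jog_arm(increments=[[-0.4,0.9,-0.2,0],[-0.46,1,-0.2,0],[-0.46,1,-0.2,0],[-0.46,1,-0.2,0],[-0.46,1,-0.2,0],[-0.46,1,0,0],[-0.46,1,0,0],[-0.46,1,0,0],[-0.46,1,0,0],[-0.46,1,0,0]])

```text
time_s: 9.9
tcp_pos: [0.4841, 0.1909, 0.3722]
ee_rot: [[0.922, 0.387, -0.0], [0.387, -0.922, -0.0], [-0.0, 0.0, -1.0]]
wrist_force: [-0.3, 1.1, -1.0]
gripper_width: 0.203
gripper_force: 30.0
```

jog_arm(increments=[[-0.46,1,0,0],[-0.46,1,0,0],[-0.46,1,0,0],[-0.46,1,0,0],[-0.46,1,0,0],[-0.46,1,0,0],[-0.46,1,0,0],[-0.46,1,0,0],[-0.46,1,0,0],[-0.46,1,0,0]])

```text
time_s: 10.9
tcp_pos: [0.4762, -0.029, 0.3723]
ee_rot: [[0.922, 0.387, -0.0], [0.387, -0.922, -0.0], [-0.0, -0.0, -1.0]]
wrist_force: [0.0, 0.3, -1.4]
gripper_width: 0.206
gripper_force: 30.0
```

jog_arm(increments=[[-0.46,1,0,0],[-0.46,1,0,0],[-0.46,1,0,0],[-0.46,1,0,0],[-0.46,1,0,0],[-0.4,0.9,0,0],[-0.3,0.6,0,0],[-0.1,0.3,0,0],[0,0,0,0],[0,0,0,0]])

```text
time_s: 11.9
tcp_pos: [0.4722, -0.1764, 0.3723]
ee_rot: [[0.922, 0.387, -0.0], [0.387, -0.922, 0.0], [0.0, -0.0, -1.0]]
wrist_force: [-0.6, -0.1, -0.9]
gripper_width: 0.201
gripper_force: 30.0
```

```bash
python3 - <<'E'
from h import *
s,im=wrist('w4.png');print(s['time_s'],s['tcp_pos'],yaw(s),s['moment'])
for n in ['pot','lid','lid_bar','trivet']:
    print(n,[(np.round(d['centre'],3).tolist(),round(d['conf'],2)) for d in eyes.spot_in('wrist',n)][:3])
k=eyes.get_calibration('scene');M=np.array(k['camera_matrix']);R=np.array(k['R']);t=np.array(k['t']);o=-R.T@t
P=[]
for u in [(291,265.4),(301,249.4)]:
    d=R.T@np.linalg.inv(M)@[*u,1];P.append(o+d*(.144-o[2])/d[2])
print(P,np.linalg.norm(P[1]-P[0]),(P[0]+P[1])/2, 'y-dir',np.degrees(np.arctan2(*(P[1]-P[0])[[1,0]])))
E
```

```text
11.9 [ 0.47222224 -0.17643628  0.37229512] 22.765384709750634 [-0.06090241 -0.02972368  0.07679149]
pot [([0.647, -0.236, 0.074], 0.89), ([0.524, -0.158, 0.209], 0.47)]
lid [([0.621, -0.172, 0.1], 0.96), ([0.424, -0.095, 0.012], 0.63), ([0.284, -0.293, 0.015], 0.4)]
lid_bar [([0.621, -0.178, 0.1], 0.74), ([0.426, -0.095, 0.015], 0.6), ([0.277, -0.299, 0.011], 0.47)]
trivet [([0.591, 0.111, 0.014], 0.74)]
[array([ 0.65584555, -0.18505053,  0.144     ]), array([ 0.65476624, -0.12191625,  0.144     ])] 0.06314351241604348 [ 0.6553059  -0.15348339  0.144     ] y-dir 90.9794070243549
```

View pics/w4.png

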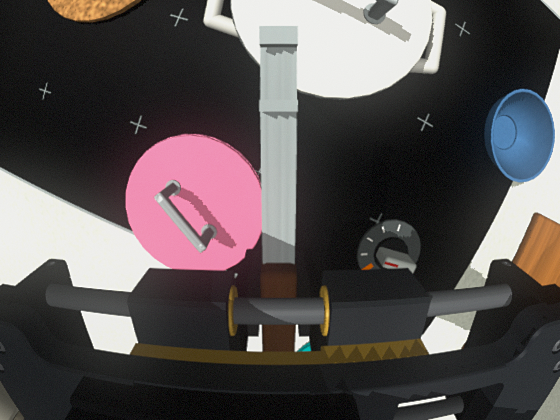

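jog_arm(increments=[[0,0,-0.7,1],[0,0,-0.8,1],[0,0,-0.8,1],[0,0,-0.8,1],[0,0,-0.8,0.75],[0.7,-0.5,0,0],[0.7,-0.5,0,0],[0,0,0,0],[0,0,0,0]])

```text
time_s: 13.05
tcp_pos: [0.5006, -0.1554, 0.4489]
ee_rot: [[1.0, 0.019, -0.003], [0.019, -1.0, 0.0], [-0.003, -0.0, -1.0]]
wrist_force: [0.3, -0.1, -2.0]
gripper_width: 0.206
gripper_force: 30.0
```

```bash
python3 - <<'E'
from h import *
s,im=wrist('w5.png');print(s['time_s'],s['tcp_pos'],yaw(s),s['moment'])
cv2.imwrite('pics/w5c.png',cv2.resize(im[0:210,140:420],(800,600),interpolation=3))
for n in ['lid_bar','lid','trivet']:
    print(n,[(np.round(d['centre'],3).tolist(),round(d['conf'],2)) for d in eyes.spot_in('wrist',n)][:3])
E
```

```text
13.05 [ 0.50061819 -0.15535287  0.44893526] 1.08366912892242 [-0.06610884 -0.02343354 -0.04425044]
lid_bar [([0.241, -0.43, 0.011], 0.85), ([0.648, -0.139, 0.1], 0.81), ([0.433, -0.076, 0.013], 0.59)]
lid [([0.649, -0.14, 0.098], 0.91), ([0.434, -0.077, 0.013], 0.84), ([0.246, -0.424, 0.016], 0.62)]
trivet [([0.665, 0.121, 0.014], 0.73), ([0.649, -0.138, 0.097], 0.59)]
```

View pics/w5c.png

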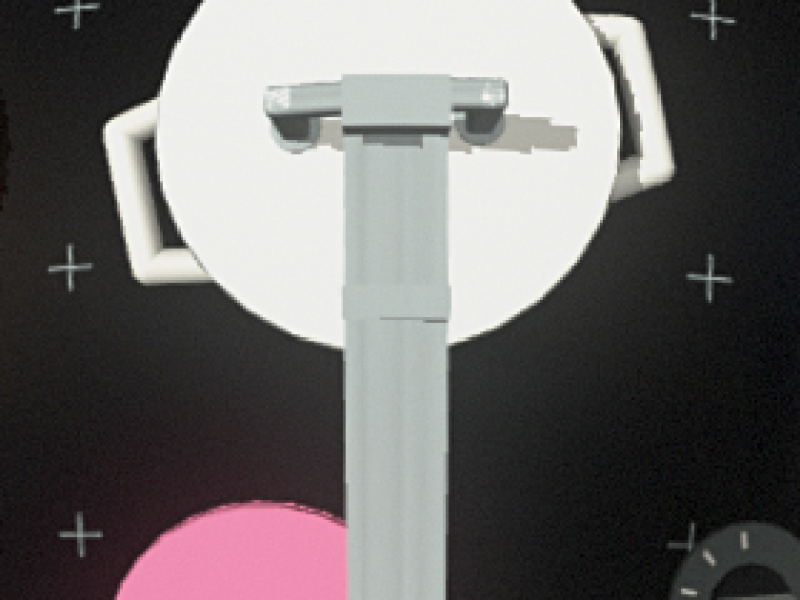

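```bash
python3 - <<'E'
from h import *
s=sense();f=280/800
def px(l): return [(140+x*f,y*f) for x,y in l]
b=w_pt(s,px([(264,87),(508,79)]),.144);print(b,np.linalg.norm(b[1]-b[0]));d=b[0]-b[1];print('lid yaw by bar',np.degrees(np.arctan2(-d[0],d[1])))
y=np.arctan2(-d[0],d[1]);c=b.mean(0)-.005*np.array([np.cos(y),np.sin(y),0]);print('bar centre',c)
q=w_pt(s,px([(157,140),(619,140),(345,347),(450,345),(590,240),(195,240),(180,50),(590,40)]),.098)[:,:2]
# circle fit for the disc
from scipy.optimize import least_squares
o=least_squares(lambda p:np.hypot(*(q-p[:2]).T)-p[2],[.65,-.15,.083]);print('disc',o.x,o.fun.round(4))
# base of dial + trivet for later
E
```

```text
[[ 0.65618411 -0.11391196  0.144     ]
 [ 0.65984347 -0.18777055  0.144     ]] 0.07394919086095128
lid yaw by bar 2.8364261930093986
bar centre [ 0.65301991 -0.15108868  0.144     ]
disc [ 0.65234153 -0.15153611  0.08119174] [ 0.0015  0.0006 -0.0001  0.0006  0.0003 -0.0019  0.0003 -0.0011]
```

The crop shows the bar's top from (264,87) to (508,79) and the disc round it. The bar length comes out at 73.9 mm (74 expected), the centre at (0.653,-0.151), yaw 2.8°.

jog_arm(increments=[[0,0,0,-0.38],[-1,0.16,0,0],[0,0,1,0],[0,0,1,0],[0,0,1,0],[0,0,1,0],[0,0,1,0],[0,0,1,0],[0,0,1,0],[0,0,0.7,0]])

```text
time_s: 14.25
tcp_pos: [0.4796, -0.1605, 0.2951]
ee_rot: [[0.999, 0.047, -0.002], [0.047, -0.999, 0.0], [-0.002, -0.0, -1.0]]
wrist_force: [-0.3, 0.6, -1.5]
gripper_width: 0.207
gripper_force: 30.0
```

jog_arm(increments=[[0,0,0.4,0],[0,0,0.17,0],[0,0,0,0],[0,0,0,0],[0,0,0,0]])

```text
time_s: 14.75
tcp_pos: [0.4804, -0.1603, 0.2857]
ee_rot: [[0.999, 0.048, 0.002], [0.048, -0.999, -0.0], [0.002, 0.0, -1.0]]
wrist_force: [-0.7, 0.1, -1.5]
gripper_width: 0.202
gripper_force: 30.0
```

```bash
python3 - <<'E'
from h import *
s,im=wrist('w6.png');print(s['time_s'],s['tcp_pos'],yaw(s),s['moment'],s['wrist_force'])
im2=eyes.capture('side')
c=np.zeros((420,780,3),np.uint8);c[:,:]=0
c[:420,:400]=cv2.resize(im[0:210,180:380],(400,420),interpolation=3);c[:,400:]=cv2.resize(im2[170:275,280:375],(380,420),interpolation=3);cv2.imwrite('pics/c6.png',c)
print(plan([.5569,-.1559,.120]))
E
```

```text
14.75 [ 0.48038725 -0.16033512  0.28574234] 2.736072339427895 [-0.03129687 -0.05756555  0.01864074] [-0.69955139  0.11325098 -1.47499772]
[ 3.83 -0.04  0.11]
```

View pics/c6.png

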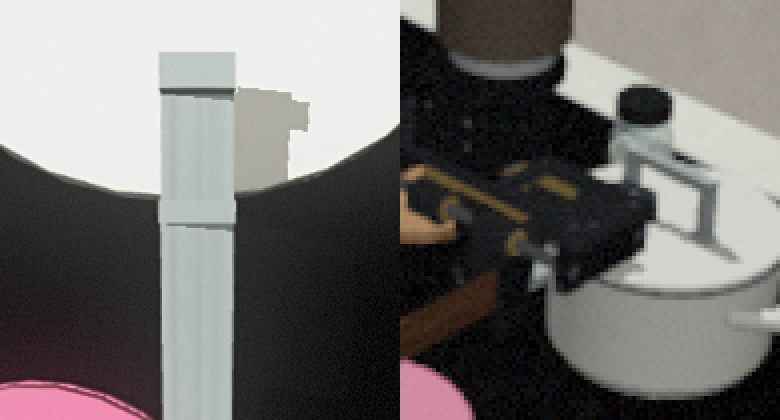

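The tongue is level over the disc, tip at (198,55) in the left crop, heading for the arch. Next I'll insert it.

jog_arm(increments=[[0.4,0,0.05,0],[0.6,0,0.05,0],[0.6,-0.02,0,0],[0.6,-0.02,0,0],[0.6,0,0,0],[0.5,0,0,0],[0.35,0,0,0],[0.18,0,0,0],[0,0,0,0],[0,0,0,0]])

```text
time_s: 15.85
tcp_pos: [0.5563, -0.1559, 0.2829]
ee_rot: [[0.999, 0.047, -0.001], [0.047, -0.999, 0.0], [-0.001, -0.0, -1.0]]
wrist_force: [0.1, 0.3, -1.7]
gripper_width: 0.2
gripper_force: 30.0
```

jog_arm(increments=[[0,0,-0.15,0],[0,0,-0.15,0],[0,0,-0.1,0],[0,0,-0.1,0],[0,0,-0.1,0],[0,0,-0.1,0],[0,0,0,0],[0,0,0,0]])

```text
time_s: 16.65
tcp_pos: [0.5566, -0.1559, 0.297]
ee_rot: [[0.999, 0.048, -0.0], [0.048, -0.999, 0.0], [-0.0, -0.0, -1.0]]
wrist_force: [0.5, -0.3, -1.7]
gripper_width: 0.204
gripper_force: 30.0
```

```bash
python3 - <<'E'
from h import *
s=sense();print(s['time_s'],s['tcp_pos'],yaw(s),s['moment'],s['wrist_force'])
E
```

```text
16.65 [ 0.55658454 -0.15586475  0.29696566] 2.7259093824213494 [-0.07208766 -0.01167579  0.00322863] [ 0.51872976 -0.33212452 -1.72626002]
```

jog_arm(increments=[[0,0,-0.1,0],[0,0,-0.1,0],[0,0,-0.1,0],[0,0,-0.1,0],[0,0,0,0]])

```text
time_s: 17.15
tcp_pos: [0.5564, -0.1559, 0.3048]
ee_rot: [[0.999, 0.047, -0.001], [0.047, -0.999, 0.0], [-0.001, -0.0, -1.0]]
wrist_force: [0.9, 0.4, -4.2]
gripper_width: 0.205
gripper_force: 30.0
```

jog_arm(increments=[[0,0,-0.1,0],[0,0,-0.1,0],[0,0,-0.1,0],[0,0,-0.1,0],[0,0,0,0],[0,0,0,0]])

```text
time_s: 17.75
tcp_pos: [0.5566, -0.1558, 0.313]
ee_rot: [[0.999, 0.048, 0.0], [0.048, -0.999, 0.0], [0.0, -0.0, -1.0]]
wrist_force: [-1.2, 0.2, -3.6]
gripper_width: 0.206
gripper_force: 30.0
```

```bash
python3 - <<'E'
from h import *
s,im=wrist('w7.png');print(s['time_s'],s['tcp_pos'],yaw(s),s['moment'],s['wrist_force'])
im2=eyes.capture('side')
c=np.zeros((420,780,3),np.uint8)
c[:420,:400]=cv2.resize(im[0:210,180:380],(400,420),interpolation=3);c[:,400:]=cv2.resize(im2[170:275,300:395],(380,420),interpolation=3);cv2.imwrite('pics/c7.png',c)
E
```

```text
17.75 [ 0.55658301 -0.15582859  0.31302604] 2.7288312603525635 [-0.00859783  0.28674887 -0.00331025] [-1.22270209  0.17544058 -3.62252915]
```

View pics/c7.png

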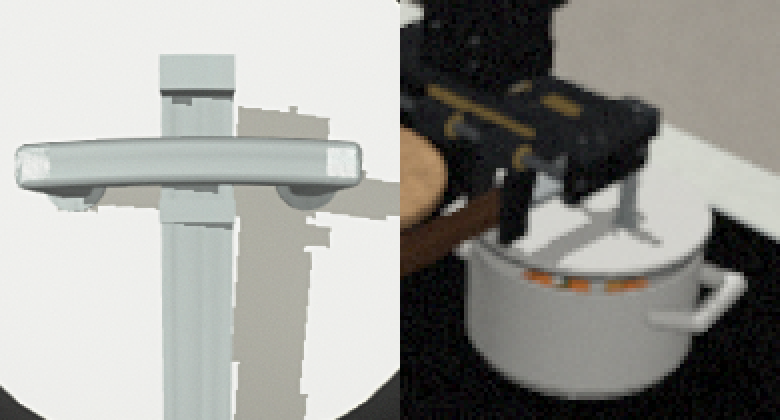

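The bar sits in the notch and the tongue is straight (left crop). The lid's near rim is clear of the pot in the side view, and I see no swivel. I'll raise it on and measure the trivet.

jog_arm(increments=[[0,0,-0.15,0],[0,0,-0.2,0],[0,0,-0.3,0],[0,0,-0.4,0],[0,0,-0.4,0],[0,0,-0.4,0],[0,0,-0.4,0],[0,0,-0.3,0],[0,0,-0.15,0],[0,0,0,0]])

```text
time_s: 18.85
tcp_pos: [0.5566, -0.1559, 0.3675]
ee_rot: [[0.999, 0.048, 0.001], [0.048, -0.999, -0.0], [0.001, 0.0, -1.0]]
wrist_force: [-0.3, -0.1, -4.3]
gripper_width: 0.203
gripper_force: 30.0
```

```bash
python3 - <<'E'
from h import *
from scipy.optimize import least_squares
s=sense();print(s['time_s'],s['tcp_pos'],yaw(s),s['moment'],s['wrist_force'])
for c in ['scene','side']:
    im=eyes.capture(c);L=eyes.outline_of(c,'trivet');k=eyes.get_calibration(c);M=np.array(k['camera_matrix']);R=np.array(k['R']);t=np.array(k['t']);o=-R.T@t
    cv2.imwrite(f'pics/{c}8.png',im)
    for d in L[:2]:
        cn=max(cv2.findContours(d['mask'].astype(np.uint8),0,1)[0],key=cv2.contourArea)[:,0,:].astype(float)
        w=np.c_[cn,np.ones(len(cn))]@np.linalg.inv(M).T@R;P=o+w*((.012-o[2])/w[:,2])[:,None]
        f=least_squares(lambda p:np.hypot(*(P[:,:2]-p[:2]).T)-p[2],[.67,.12,.09],loss='soft_l1',f_scale=.002);print(c,d['conf'],f.x.round(4),np.abs(f.fun).mean().round(4))
s,im=wrist('w8.png')
a=cv2.imread('pics/side8.png')[120:270,250:400]
c=np.zeros((420,800,3),np.uint8);c[:,:400]=cv2.resize(im[0:210,180:380],(400,420),interpolation=3);c[:,400:]=cv2.resize(a,(400,420),interpolation=3);cv2.imwrite('pics/c8.png',c)
E
```

```text
18.85 [ 0.55664446 -0.15586903  0.36745594] 2.7266511802443842 [-0.01117135  0.27759997 -0.03303424] [-0.27534364 -0.06858059 -4.27379998]
scene 0.9 [0.6702 0.1255 0.0926] 0.0018
side 0.57 [0.6583 0.1233 0.093 ] 0.0086
```

```bash
cat > circ.py <<'E'
from h import *
from scipy.optimize import least_squares
def rot(y): y=np.radians(y);return np.array([[np.cos(y),np.sin(y),0],[np.sin(y),-np.cos(y),0],[0,0,-1]])
def fit(im,s,lo,hi,near,z,r0):
    m=cv2.inRange(cv2.cvtColor(im,cv2.COLOR_BGR2HSV),lo,hi);m=cv2.morphologyEx(m,cv2.MORPH_CLOSE,np.ones((7,7)));m=cv2.morphologyEx(m,cv2.MORPH_OPEN,np.ones((5,5)))
    best=None
    for cn in cv2.findContours(m,0,1)[0]:
        p=cn[:,0,:].astype(float);p=p[(p[:,0]>3)&(p[:,0]<556)&(p[:,1]>3)&(p[:,1]<416)]
        if len(p)<40: continue
        P=w_pt(s,p,z)[:,:2];d=np.hypot(*(P.mean(0)-near))
        if best is None or d<best[0]: best=(d,P)
    P=best[1];f=least_squares(lambda q:np.hypot(*(P-q[:2]).T)-q[2],[*near,r0],loss='soft_l1',f_scale=.001)
    return f.x.round(4),len(P),np.abs(f.fun).mean().round(4)
E
python3 - <<'E'
from circ import *
for n,p,y in (('w1',[.39989,.38605,.40494],-.304),('w3',[.49156,.41055,.3544],22.763),('w4',[.47222,-.17644,.3723],22.765)):
    print(n,fit(cv2.imread(f'pics/{n}.png'),{'tcp_pos':np.array(p),'ee_rot':rot(y)},(5,60,90),(25,220,255),[.67,.125],.012,.095))
E
```

```text
w1 (array([0.6723, 0.1359, 0.0969]), 149, np.float64(0.0007))
w3 (array([0.6677, 0.1363, 0.0942]), 237, np.float64(0.0012))
w4 (array([0.6683, 0.1318, 0.0925]), 81, np.float64(0.0003))
```

```bash
cat >> circ.py <<'E'
A=np.linspace(0,2*np.pi,180,endpoint=False)
def hull(proj,c,R,h):
    X=[np.c_[c[0]+R*np.cos(A),c[1]+R*np.sin(A),np.full(180,z)] for z in (0,h)]
    return cv2.convexHull(proj(np.vstack(X)).astype(np.float32))
def cont(im,lo,hi,seed):
    m=cv2.inRange(cv2.cvtColor(im,cv2.COLOR_BGR2HSV),lo,hi);m=cv2.morphologyEx(m,cv2.MORPH_CLOSE,np.ones((5,5)));m=cv2.morphologyEx(m,cv2.MORPH_OPEN,np.ones((3,3)))
    cs=[c[:,0,:].astype(float) for c in cv2.findContours(m,0,1)[0] if len(c)>30]
    p=min(cs,key=lambda c:np.hypot(*(c.mean(0)-seed)));H,W=m.shape
    return p[(p[:,0]>3)&(p[:,0]<W-4)&(p[:,1]>3)&(p[:,1]<H-4)]
def cyl(views,c0,R,h):
    def res(c):
        return np.hstack([[cv2.pointPolygonTest(hk,tuple(map(float,q)),True) for q in p] for proj,p in views for hk in [hull(proj,c,R,h)]])
    f=least_squares(res,c0,diff_step=1e-3,loss='soft_l1');return f.x.round(4),np.abs(f.fun).mean().round(2)
def fixed(cam):
    k=eyes.get_calibration(cam);M,R,t=[np.array(k[a]) for a in('camera_matrix','R','t')]
    def pr(X): q=(X@R.T+t)@M.T;return q[:,:2]/q[:,2:]
    return pr
E
python3 - <<'E'
from circ import *
V=[]
for n,p,y,sd in (('w1',[.39989,.38605,.40494],-.304,(475,25)),('w3',[.49156,.41055,.3544],22.763,(520,152)),('w4',[.47222,-.17644,.3723],22.765,(95,8))):
    s={'tcp_pos':np.array(p),'ee_rot':rot(y)};V.append((lambda X,s=s:w_pix(s,X),cont(cv2.imread(f'pics/{n}.png'),(5,50,40),(25,230,255),sd)))
V.append((fixed('scene'),cont(cv2.imread('pics/scene1.png'),(5,50,40),(25,230,255),(338,229))))
V.append((fixed('side'),cont(cv2.imread('pics/side1.png'),(5,50,40),(25,230,255),(282,214))))
for v in V: print(cyl([v],[.67,.13],.095,.012),len(v[1]))
print(cyl(V,[.67,.13],.095,.012))
E
```

```text
(array([0.6711, 0.1322]), np.float64(0.39)) 148
(array([0.6696, 0.1298]), np.float64(1.08)) 249
(array([0.671 , 0.1347]), np.float64(0.33)) 88
(array([0.6675, 0.134 ]), np.float64(0.34)) 148
(array([0.6694, 0.1346]), np.float64(0.31)) 140
(array([0.6704, 0.1311]), np.float64(0.95))
```

```bash
python3 - <<'E'
from circ import *
s={'tcp_pos':np.array([.55658,-.15583,.31303]),'ee_rot':rot(2.73)}
z=.31303-G+.0082
b=w_pt(s,[(180+17/2,147/2),(180+359/2,145/2)],z);t=((b-s['tcp_pos'])@s['ee_rot']);print(t,np.linalg.norm(b[1]-b[0]))
c=t.mean(0)-[.005,0,0];print('bar in tool',c)
s=sense();R=np.array(s['ee_rot']);p=np.array([.670,.133,0])-R@[c[0],c[1],0];p[2]=.204
print(p,plan(p,s))
E
```

```text
[[ 0.10161385 -0.03727529  0.1553    ]
 [ 0.10180166  0.03388638  0.1553    ]] 0.07116191542113483
bar in tool [ 0.09670776 -0.00169446  0.1553    ]
[0.57348236 0.12670744 0.204     ] [  1.53 -14.07  -0.05]
```

jog_arm(increments=[[0.02,-0.15,0,0],[0.03,-0.3,0,0],[0.05,-0.45,0,0],[0.05,-0.5,0,0],[0.05,-0.5,0,0],[0.05,-0.5,0,0],[0.05,-0.5,0,0],[0.05,-0.5,0,0],[0.05,-0.5,0,0],[0.05,-0.5,0,0]])

```text
time_s: 20.1
tcp_pos: [0.5614, -0.0666, 0.367]
ee_rot: [[0.999, 0.048, 0.0], [0.048, -0.999, 0.0], [0.0, -0.0, -1.0]]
wrist_force: [-0.2, 0.7, -4.0]
gripper_width: 0.203
gripper_force: 30.0
```

jog_arm(increments=[[0.06,-0.5,0,0],[0.06,-0.5,0,0],[0.06,-0.5,0,0],[0.06,-0.5,0,0],[0.06,-0.5,0,0],[0.06,-0.5,0,0],[0.06,-0.5,0,0],[0.06,-0.5,0,0],[0.06,-0.5,0,0],[0.06,-0.5,0,0]])

```text
time_s: 21.1
tcp_pos: [0.5687, 0.0338, 0.3669]
ee_rot: [[0.999, 0.048, -0.0], [0.048, -0.999, 0.0], [-0.0, -0.0, -1.0]]
wrist_force: [1.1, -0.4, -4.0]
gripper_width: 0.204
gripper_force: 30.0
```

jog_arm(increments=[[0.06,-0.5,0,0],[0.06,-0.5,0,0],[0.06,-0.5,0,0],[0.06,-0.5,0,0],[0.06,-0.5,0,0],[0.06,-0.5,0,0],[0.06,-0.5,0,0],[0.06,-0.5,0,0],[0.05,-0.4,0,0],[0,-0.27,0,0]])

```text
time_s: 22.1
tcp_pos: [0.5749, 0.1275, 0.3669]
ee_rot: [[0.999, 0.048, -0.0], [0.048, -0.999, -0.0], [-0.0, 0.0, -1.0]]
wrist_force: [-0.2, -0.3, -4.7]
gripper_width: 0.205
gripper_force: 30.0
```

```bash
python3 - <<'E'
from circ import *
s,im=wrist('w9.png');print(s['time_s'],s['tcp_pos'],yaw(s),s['moment'],s['wrist_force'],plan([.57348,.1267,.204],s))
a=cv2.imread('pics/w7.png');
# bar columns: shift between w7 and w9 (same tool-relative view)
T=a[60:105,185:365]
for n in('w8','w9'):
    r_=cv2.matchTemplate(cv2.imread(f'pics/{n}.png')[40:130,165:385],T,5);print(n,cv2.minMaxLoc(r_)[1],cv2.minMaxLoc(r_)[3],'zero=(20,20)')
E
```

```text
22.1 [0.57487942 0.12754923 0.36687591] 2.752018804143196 [-0.06256257  0.22050785 -0.05318292] [-0.21767201 -0.25046592 -4.68287758] [-0.07  0.04 -0.03]
w8 0.7879335284233093 (20, 25) zero=(20,20)
w9 0.7882296442985535 (20, 25) zero=(20,20)
```

```bash
python3 - <<'E'
from circ import *
a=cv2.imread('pics/w7.png');b=cv2.imread('pics/w9.png');w6=cv2.imread('pics/w6.png')
for n,T,o in (('tip',a[20:50,255:302],(255,20)),('rearstop',a[98:118,255:302],(255,98))):
    for m,I in (('w6',w6),('w9',b)):
        x,y=o;h,w=T.shape[:2];S=I[max(0,y-15):y+h+15,x-15:x+w+15];r_=cv2.matchTemplate(S,T,5);l=cv2.minMaxLoc(r_);print(n,m,round(l[1],2),np.array(l[3])-[15,min(15,y)])
# left disc rim in w9: near-white mask extents per row
hsv=cv2.cvtColor(b,cv2.COLOR_BGR2HSV);m=(hsv[...,2]>190)&(hsv[...,1]<30)
for r_ in (20,60,100,140,160,170,180,190,200,210):
    i=np.flatnonzero(m[r_]);print(r_,(i.min(),i.max(),len(i)) if len(i) else None)
E
```

```text
tip w6 0.96 [ 0 -1]
tip w9 0.87 [-2 10]
rearstop w6 0.25 [14  1]
rearstop w9 0.72 [-2  1]
20 (np.int64(0), np.int64(370), 220)
60 (np.int64(0), np.int64(396), 236)
100 (np.int64(0), np.int64(532), 119)
140 (np.int64(0), np.int64(545), 286)
160 (np.int64(0), np.int64(542), 253)
170 (np.int64(0), np.int64(538), 239)
180 (np.int64(0), np.int64(526), 227)
190 (np.int64(0), np.int64(524), 250)
200 (np.int64(0), np.int64(506), 176)
210 (np.int64(0), np.int64(512), 130)
```

```bash
python3 - <<'E'
from circ import *
a=cv2.imread('pics/w7.png')
T=a[20:50,255:302]
for n in('w8','w9'):
    S=cv2.imread(f'pics/{n}.png')[5:65,240:317];l=cv2.minMaxLoc(cv2.matchTemplate(S,T,5));print(n,round(l[1],2),np.array(l[3])-15)
V=[]
for c in('scene','side'):
    im=eyes.capture(c);cv2.imwrite(f'pics/{c}9.png',im)
    L=eyes.outline_of(c,'lid')
    for d in L:
        ys,xs=np.nonzero(d['mask']);col=im[d['mask']].mean(0);print(c,round(d['conf'],2),xs.mean().round(),ys.mean().round(),len(xs),col.round())
    print('exp px',fixed(c)(np.array([[.67,.133,.17]])))
E
```

```text
w8 0.88 [-2 10]
w9 0.87 [-2 10]
scene 0.95 340.0 198.0 1557 [170. 170. 168.]
scene 0.74 136.0 292.0 2172 [119. 119.  44.]
scene 0.7 234.0 248.0 1689 [ 91.  74. 125.]
exp px [[341.88565155 189.89750119]]
side 0.98 293.0 370.0 3886 [144. 147.  61.]
side 0.71 282.0 176.0 886 [168. 172. 172.]
side 0.68 267.0 278.0 2090 [116.  99. 152.]
side 0.65 345.0 318.0 766 [89. 91. 91.]
exp px [[281.80741162 165.92815647]]
```

```bash
cat > tilt.py <<'E'
from circ import *
def contour(c,im_seed):
    for d in eyes.outline_of(c,'lid'):
        ys,xs=np.nonzero(d['mask'])
        if np.hypot(xs.mean()-im_seed[0],ys.mean()-im_seed[1])<25:
            return max(cv2.findContours(d['mask'].astype(np.uint8),0,1)[0],key=len)[:,0,:].astype(float)
def disc(p):  # p: x,y,z of lid origin, pitch(deg, nose down +)
    a=np.radians(p[3]);Ry=np.array([[np.cos(a),0,np.sin(a)],[0,1,0],[-np.sin(a),0,np.cos(a)]])
    X=np.vstack([np.c_[.083*np.cos(A),.083*np.sin(A),np.full(180,z)] for z in(.006,.014)]);return X@Ry.T+p[:3]
def lidfit(views,p0,zfix=None):
    def res(p):
        q=np.r_[p[:2],p[2]/1,p[3]*100]
        return np.hstack([[cv2.pointPolygonTest(cv2.convexHull(pr(disc(q)).astype(np.float32)),tuple(map(float,u)),True) for u in cn] for pr,cn in views])
    f=least_squares(res,[*p0[:3],p0[3]/100],diff_step=1e-3,loss='soft_l1',f_scale=.7);x=f.x.copy();x[3]*=100
    return x.round(4),np.median(np.abs(f.fun)).round(2)
E
python3 - <<'E'
from tilt import *
V=[(fixed('scene'),contour('scene',(340,198))),(fixed('side'),contour('side',(282,176)))]
for p0 in ([.66,.133,.145,5],[.66,.133,.145,-3]): print(lidfit(V,p0))
s=sense();print(s['time_s'],s['moment'],s['wrist_force'])
E
```

```text
(array([0.6642, 0.1324, 0.1325, 6.4137]), np.float64(0.68))
(array([0.6642, 0.1324, 0.1325, 6.4135]), np.float64(0.68))
22.45 [-0.01248674  0.2696053   0.00639171] [ 0.98496492  0.04906893 -4.39545527]
```

The lifter drooped about 9°, so the lid is 6° nose-down but stably hooked, with its origin at (0.664,0.132). I'll shift 6 mm forward and lower slowly.

jog_arm(increments=[[0.1,0,0.1,0],[0.1,0,0.25,0],[0.1,0,0.4,0],[0,0,0.5,0],[0,0,0.5,0],[0,0,0.5,0],[0,0,0.5,0],[0,0,0.5,0],[0,0,0.5,0],[0,0,0.5,0]])

```text
time_s: 23.45
tcp_pos: [0.5809, 0.127, 0.2812]
ee_rot: [[0.999, 0.048, 0.0], [0.048, -0.999, 0.0], [0.0, -0.0, -1.0]]
wrist_force: [0.8, 0.2, -5.0]
gripper_width: 0.203
gripper_force: 30.0
```

jog_arm(increments=[[0,0,0.4,0],[0,0,0.3,0],[0,0,0.2,0],[0,0,0.1,0],[0,0,0.05,0],[0,0,0,0],[0,0,0,0]])

```text
time_s: 24.15
tcp_pos: [0.5809, 0.127, 0.2613]
ee_rot: [[0.999, 0.048, 0.001], [0.048, -0.999, 0.0], [0.001, -0.0, -1.0]]
wrist_force: [0.0, -1.2, -5.7]
gripper_width: 0.207
gripper_force: 30.0
```

```bash
python3 - <<'E'
from tilt import *
for c in('scene','side'): eyes.capture(c)
def px(c): return fixed(c)(np.array([[.668,.133,.03]]))[0]
V=[(fixed(c),contour(c,px(c))) for c in('scene','side')]
V=[v for v in V if v[1] is not None];print(len(V))
if V: print(lidfit(V,[.668,.133,.02,5]))
s=sense();print(s['time_s'],s['tcp_pos'],s['moment'],s['wrist_force'])
E
```

```text
2
(array([ 0.6684,  0.131 ,  0.0259, 10.4575]), np.float64(0.98))
24.35 [0.58078158 0.12701021 0.26117459] [-0.04489172  0.21501176 -0.03603098] [-0.7955541   0.61014101 -5.20743756]
```

jog_arm(increments=[[0,0,0.06,0],[0,0,0.06,0],[0,0,0.06,0],[0,0,0.06,0],[0,0,0.06,0],[0,0,0,0]])

```text
time_s: 24.95
tcp_pos: [0.5807, 0.127, 0.2547]
ee_rot: [[0.999, 0.048, -0.0], [0.048, -0.999, -0.0], [-0.0, 0.0, -1.0]]
wrist_force: [0.8, -0.3, -4.0]
gripper_width: 0.203
gripper_force: 30.0
```

jog_arm(increments=[[0,0,0.06,0],[0,0,0.06,0],[0,0,0.06,0],[0,0,0.06,0],[0,0,0.06,0],[0,0,0,0]])

```text
time_s: 25.55
tcp_pos: [0.5807, 0.127, 0.2487]
ee_rot: [[0.999, 0.047, -0.0], [0.047, -0.999, -0.0], [-0.0, 0.0, -1.0]]
wrist_force: [0.1, 0.9, -4.0]
gripper_width: 0.2
gripper_force: 30.0
```

jog_arm(increments=[[0,0,0.06,0],[0,0,0.06,0],[0,0,0.06,0],[0,0,0.06,0],[0,0,0.06,0],[0,0,0,0]])

```text
time_s: 26.15
tcp_pos: [0.5812, 0.1272, 0.2435]
ee_rot: [[0.999, 0.048, 0.002], [0.048, -0.999, 0.001], [0.002, -0.0, -1.0]]
wrist_force: [-0.2, 0.7, -2.0]
gripper_width: 0.2
gripper_force: 30.0
```

```bash
python3 - <<'E'
from tilt import *
for c in('scene','side'): eyes.capture(c)
def px(c): return fixed(c)(np.array([[.668,.133,.03]]))[0]
V=[(fixed(c),contour(c,px(c))) for c in('scene','side')]
V=[v for v in V if v[1] is not None];print(len(V))
if V: print(lidfit(V,[.668,.133,.02,5]))
s,im=wrist('w10.png');print(s['time_s'],s['tcp_pos'],s['moment'],s['wrist_force'])
T=cv2.imread('pics/w7.png')[20:50,255:302];S=im[0:65,240:317];l=cv2.minMaxLoc(cv2.matchTemplate(S,T,5));print(l[1],np.array(l[3])-[15,20])
E
```

```text
2
(array([0.6774, 0.1327, 0.0093, 2.2087]), np.float64(0.71))
26.35 [0.581025   0.12710675 0.24338493] [-0.05047268 -0.0043274   0.05144737] [ 0.42940961 -0.15392927 -1.99013345]
0.8789810538291931 [-1  9]
```

```bash
cat >> tilt.py <<'E'
def flat(views,z=.012):
    f=least_squares(lambda p:np.hstack([[cv2.pointPolygonTest(cv2.convexHull(pr(disc([*p,z,0])).astype(np.float32)),tuple(map(float,u)),True) for u in cn] for pr,cn in views]),[.67,.133],diff_step=1e-3,loss='soft_l1',f_scale=.7);return f.x.round(4),np.median(np.abs(f.fun)).round(2)
E
python3 - <<'E'
from tilt import *
def px(c): return fixed(c)(np.array([[.668,.133,.03]]))[0]
for c in('scene','side'):
    cn=contour(c,px(c));print(c,flat([(fixed(c),cn)]),len(cn))
    # trivet again, same picture: visible rim only
E
```

```text
scene (array([0.6781, 0.1296]), np.float64(0.74)) 147
side (array([0.6762, 0.1319]), np.float64(0.92)) 122
```

jog_arm(increments=[[-0.15,0,0,0],[-0.15,0,0,0],[-0.15,0,0,0],[-0.1,0,0,0],[-0.1,0,0,0],[0,0,0,0]])

```text
time_s: 27.1
tcp_pos: [0.5677, 0.1264, 0.2431]
ee_rot: [[0.999, 0.048, 0.0], [0.048, -0.999, 0.0], [0.0, -0.0, -1.0]]
wrist_force: [0.8, 0.3, -2.0]
gripper_width: 0.198
gripper_force: 30.0
```

```bash
cat > m.py <<'E'
from tilt import *
s=sense();print(s['time_s'],s['tcp_pos'],s['moment'].round(2),s['wrist_force'].round(1))
for c in('scene','side'):
    eyes.capture(c);cn=contour(c,fixed(c)(np.array([[.668,.133,.03]]))[0]);print(c,flat([(fixed(c),cn)]) if cn is not None else None)
E
python3 m.py
```

```text
27.1 [0.5677265  0.12644046 0.24308431] [-0.01 -0.22  0.04] [ 0.8  0.3 -2. ]
scene (array([0.6744, 0.1295]), np.float64(0.92))
side (array([0.6732, 0.1289]), np.float64(0.69))
```

jog_arm(increments=[[-0.1,0,0,0],[-0.1,0,0,0],[0,0,0,0]])

```text
time_s: 27.6
tcp_pos: [0.5636, 0.1262, 0.243]
ee_rot: [[0.999, 0.048, 0.0], [0.048, -0.999, 0.0], [0.0, -0.0, -1.0]]
wrist_force: [0.6, 0.4, -1.4]
gripper_width: 0.207
gripper_force: 30.0
```

```bash
python3 m.py
```

```text
27.6 [0.56361186 0.12618851 0.24303306] [-0.01 -0.28  0.04] [ 0.6  0.4 -1.4]
scene (array([0.6714, 0.1283]), np.float64(1.04))
side (array([0.6683, 0.1309]), np.float64(0.91))
```

jog_arm(increments=[[0.2,0,0,0],[0.2,0,0,0],[0,0,0.2,0],[0,0,0.2,0],[0,0,0.15,0],[0,0,0,0],[-0.2,0,0,0],[-0.3,0,0,0],[-0.4,0,0,0],[-0.5,0,0,0]])

```text
time_s: 28.8
tcp_pos: [0.543, 0.1252, 0.2321]
ee_rot: [[0.999, 0.048, 0.0], [0.048, -0.999, 0.0], [0.0, -0.0, -1.0]]
wrist_force: [-0.1, 0.6, -1.4]
gripper_width: 0.208
gripper_force: 30.0
```

jog_arm(increments=[[-0.5,0,0,0],[-0.6,0,0,0],[-0.8,0,0,0],[-1,0,0,0],[-0.8,0,0,0],[-0.4,0,0,0],[0,0,0,0]])

```text
time_s: 29.5
tcp_pos: [0.4608, 0.1212, 0.2322]
ee_rot: [[0.999, 0.048, -0.0], [0.048, -0.999, -0.0], [-0.0, 0.0, -1.0]]
wrist_force: [0.7, 0.1, -1.3]
gripper_width: 0.205
gripper_force: 30.0
```

```bash
python3 m.py; python3 - <<'E'
from h import *
s,im=wrist('w11.png')
T=cv2.imread('pics/w7.png')[20:50,255:302];S=im[0:75,230:327];l=cv2.minMaxLoc(cv2.matchTemplate(S,T,5));print(l[1],np.array(l[3])-[25,20],yaw(s))
E
```

```text
29.5 [0.4608114  0.12119835 0.23223893] [ 0.01 -0.05 -0.07] [ 0.7  0.1 -1.3]
scene (array([0.6703, 0.1312]), np.float64(0.95))
side (array([0.6697, 0.1304]), np.float64(0.68))
0.5615319609642029 [-6  9] 2.728861873454185
```

jog_arm(increments=[[0,0,-0.8,0],[0,0,-1,-0.6],[0,0,-1,-1],[0,0,-1,-1],[0,0,-0.8,-1],[0,0,0,-0.77],[0.3,-0.5,0,0],[0.45,-0.82,0,0],[0.45,-0.82,0,0],[0.45,-0.82,0,0]])

```text
time_s: 30.75
tcp_pos: [0.4697, 0.1903, 0.3235]
ee_rot: [[0.922, 0.386, -0.001], [0.386, -0.922, -0.0], [-0.001, 0.0, -1.0]]
wrist_force: [1.1, 0.5, -0.3]
gripper_width: 0.204
gripper_force: 30.0
```

jog_arm(increments=[[0.45,-0.82,0,0],[0.45,-0.82,0,0],[0.45,-0.82,0,0],[0.45,-0.82,0,0],[0.45,-0.82,0,0],[0.45,-0.82,0,0],[0.45,-0.82,0,0],[0.45,-0.82,0,0],[0.45,-0.82,0,0],[0.45,-0.82,0,0]])

```text
time_s: 31.75
tcp_pos: [0.4891, 0.3763, 0.3238]
ee_rot: [[0.922, 0.387, -0.0], [0.387, -0.922, -0.0], [-0.0, 0.0, -1.0]]
wrist_force: [0.2, -0.1, -1.5]
gripper_width: 0.203
gripper_force: 30.0
```

jog_arm(increments=[[0.45,-0.82,0,0],[0.4,-0.6,0,0],[0,0,0,0],[0,0,0,0]])

```text
time_s: 32.15
tcp_pos: [0.4936, 0.4076, 0.3235]
ee_rot: [[0.922, 0.387, -0.001], [0.387, -0.922, -0.001], [-0.001, 0.0, -1.0]]
wrist_force: [-0.2, -0.5, -1.7]
gripper_width: 0.205
gripper_force: 30.0
```

```bash
python3 - <<'E'
from h import *
s,im=wrist('w12.png');print(s['time_s'],s['tcp_pos'],yaw(s),plan([.4913,.4104,.0288],s))
w3=cv2.imread('pics/w3.png');T=w3[20:60,255:302]
S=im[0:90,225:332];l=cv2.minMaxLoc(cv2.matchTemplate(S,T,5));print(l[1],np.array(l[3])-[30,20])
# tongue column edges (low saturation light) at rows
hsv=cv2.cvtColor(im,cv2.COLOR_BGR2HSV);h3=cv2.cvtColor(w3,cv2.COLOR_BGR2HSV)
for r_ in (60,120,180,230):
    for n,h in(('w3',h3),('now',hsv)):
        m=(h[r_,230:330,1]<40)&(h[r_,230:330,2]>90);i=np.flatnonzero(m)+230;print(r_,n,i.min() if len(i) else 0,i.max() if len(i) else 0)
E
```

```text
32.15 [0.49358257 0.40759014 0.32349293] 22.756605623076855 [-0.03 -0.18  6.56]
0.7427502870559692 [-2 10]
60 w3 230 297
60 now 230 294
120 w3 230 296
120 now 230 295
180 w3 230 295
180 now 262 294
230 w3 262 294
230 now 263 294
```

jog_arm(increments=[[-0.03,-0.18,0.4,0],[0,0,0.8,0],[0,0,1,0],[0,0,1,0],[0,0,1,0],[0,0,0.8,0],[0,0,0.5,0],[0,0,0.3,0],[0,0,0.15,0],[0,0,0,0]])

```text
time_s: 33.2
tcp_pos: [0.4918, 0.4106, 0.2051]
ee_rot: [[0.922, 0.387, 0.0], [0.387, -0.922, 0.0], [0.0, -0.0, -1.0]]
wrist_force: [0.2, 0.9, -0.9]
gripper_width: 0.204
gripper_force: 30.0
```

jog_arm(increments=[[0,0,0.1,0],[0,0,0.1,0],[0,0,0.1,0],[0,0,0.1,0],[0,0,0,0]])

```text
time_s: 33.7
tcp_pos: [0.4918, 0.4108, 0.1981]
ee_rot: [[0.922, 0.387, 0.001], [0.387, -0.922, 0.0], [0.001, -0.0, -1.0]]
wrist_force: [-2.5, -1.7, 3.8]
gripper_width: 0.202
gripper_force: 30.0
```

jog_arm(increments=[[0,0,0.1,0],[0,0,0.1,0],[0,0,0,0],[0,0,0,0]])

```text
time_s: 34.1
tcp_pos: [0.4915, 0.4107, 0.1941]
ee_rot: [[0.922, 0.387, 0.0], [0.387, -0.922, 0.0], [0.0, -0.0, -1.0]]
wrist_force: [-3.2, -0.6, 5.8]
gripper_width: 0.202
gripper_force: 30.0
```

```bash
python3 - <<'E'
from h import *
s,im=wrist('w13.png');print(s['time_s'],s['tcp_pos'],yaw(s),plan([.4913,.4104,.0288],s),s['wrist_force'],s['moment'])
w3=cv2.imread('pics/w3.png');T=w3[20:60,255:302]
S=im[0:90,225:332];l=cv2.minMaxLoc(cv2.matchTemplate(S,T,5));print(l[1],np.array(l[3])-[30,20])
E
```

```text
34.1 [0.49151476 0.4106614  0.19405926] 22.779446289998425 [-0.02  0.01  0.09] [-3.20444213 -0.63746441  5.77513996] [-0.39007885  0.78373175  0.01252089]
0.6904823184013367 [-1  3]
```

Levelling works as planned. Go the last millimetres, then release.

jog_arm(increments=[[0,0,0.05,0],[0,0,0.05,0],[0,0,0.03,0],[0,0,0,0],[0,0,0,0]])

```text
time_s: 34.65
tcp_pos: [0.4913, 0.4106, 0.1922]
ee_rot: [[0.922, 0.387, -0.0], [0.387, -0.922, -0.0], [-0.0, 0.0, -1.0]]
wrist_force: [-5.4, -2.2, 9.2]
gripper_width: 0.204
gripper_force: 30.0
```

jog_arm(increments=[[0,0,0,0],[0,0,0,0],[0,0,0,0],[0,0,0,0],[0,0,0,0]], grip=30)

```text
time_s: 35.15
tcp_pos: [0.4918, 0.4106, 0.19]
ee_rot: [[0.922, 0.387, -0.0], [0.387, -0.922, -0.0], [-0.0, 0.0, -1.0]]
wrist_force: [-0.2, 0.5, 0.8]
gripper_width: 0.345
gripper_force: 0.0
```

```bash
python3 - <<'E'
from h import *
s,im=wrist('w14.png');print(s['time_s'],s['tcp_pos'],yaw(s),s['wrist_force'],s['moment'])
w3=cv2.imread('pics/w3.png');T=w3[20:60,255:302]
S=im[0:90,225:332];l=cv2.minMaxLoc(cv2.matchTemplate(S,T,5));print(l[1],np.array(l[3])-[30,20])
E
```

```text
35.15 [0.49182471 0.41055499 0.19002337] 22.750018413617305 [-0.24172557  0.50920403  0.77966312] [-0.04866883 -0.06579722  0.04917697]
0.7070560455322266 [0 2]
```

jog_arm(increments=[[0,0,0,0],[0,0,0,0],[0,0,-0.3,0],[0,0,-0.6,0],[0,0,-1,0],[0,0,-1,0],[-0.3,0,-1,0],[-0.7,0,-0.8,0],[0,0,0,0],[0,0,0,0]], grip=50)

```text
time_s: 36.2
tcp_pos: [0.4732, 0.4029, 0.2855]
ee_rot: [[0.922, 0.387, 0.001], [0.387, -0.922, 0.002], [0.002, -0.001, -1.0]]
wrist_force: [-0.9, -0.6, -0.2]
gripper_width: 0.57
gripper_force: 0.0
```

```bash
python3 - <<'E'
from h import *
s,im=wrist('w15.png');print(s['time_s'],s['tcp_pos'],yaw(s))
w2=cv2.imread('pics/w2.png');s2={'tcp_pos':np.array([.47166,.40624,.2844]),'ee_rot':s['ee_rot']}
for n,(x0,x1,y0,y1) in {'tip':(262,306,25,60),'rearstop':(262,306,62,100),'edge':(262,306,165,205),'plateL':(215,262,115,160),'plateR':(305,345,115,165)}.items():
    T=w2[y0:y1,x0:x1];a=max(0,y0-25);S=im[a:y1+25,x0-25:x1+25];l=cv2.minMaxLoc(cv2.matchTemplate(S,T,5));p=np.array(l[3])+[x0-25,a]+[(x1-x0)/2,(y1-y0)/2]
    z=.005 if 'pl' in n else .035;q=[[(x0+x1)/2,(y0+y1)/2]]
    print(n,round(l[1],3),p-q[0],'world shift mm',((w_pt(s,[p],z)-w_pt(s2,q,z))[0]*1e3).round(1))
print(plan([.455,-.338,.2],s))
E
```

```text
36.2 [0.47324264 0.40288419 0.28546924] 22.77076282937453
tip 0.991 [-4.  2.] world shift mm [-0.7 -1.3  0. ]
rearstop 0.984 [-4.  1.] world shift mm [-0.1 -1.1  0. ]
edge 0.992 [-3.  1.] world shift mm [-0.2 -1.7  0. ]
plateL 0.995 [-4.  1.] world shift mm [-0.5 -0.6  0. ]
plateR 0.987 [-4.  1.] world shift mm [-0.5 -0.9  0. ]
[-15.19  33.81  -3.97]
```

jog_arm(increments=[[-0.2,0.5,-0.5,0],[-0.44,1,-0.7,0],[-0.44,1,-0.7,0],[-0.44,1,-0.7,0],[-0.44,1,-0.7,0],[-0.44,1,-0.7,0],[-0.44,1,0,0],[-0.44,1,0,0],[-0.44,1,0,0],[-0.44,1,0,0]], grip=60)

```text
time_s: 37.25
tcp_pos: [0.4697, 0.1936, 0.3632]
ee_rot: [[0.922, 0.386, -0.002], [0.386, -0.922, -0.001], [-0.002, 0.001, -1.0]]
wrist_force: [0.7, -0.9, -0.3]
gripper_width: 0.692
gripper_force: 0.0
```

jog_arm(increments=[[-0.45,1,0,0],[-0.45,1,0,0],[-0.45,1,0,0],[-0.45,1,0,0],[-0.45,1,0,0],[-0.45,1,0,0],[-0.45,1,0,0],[-0.45,1,0,0],[-0.45,1,0,0],[-0.45,1,0,0]])

```text
time_s: 38.25
tcp_pos: [0.4637, -0.0254, 0.3632]
ee_rot: [[0.922, 0.387, -0.002], [0.387, -0.922, -0.0], [-0.002, -0.0, -1.0]]
wrist_force: [0.7, -0.1, -0.2]
gripper_width: 0.687
gripper_force: 0.0
```

jog_arm(increments=[[-0.45,1,0,0],[-0.45,1,0,0],[-0.45,1,0,0],[-0.45,1,0,0],[-0.45,1,0,0],[-0.45,1,0,0],[-0.45,1,0,0],[-0.45,1,0,0],[-0.45,1,0,0],[-0.45,1,0,0]])

```text
time_s: 39.25
tcp_pos: [0.4578, -0.2444, 0.363]
ee_rot: [[0.922, 0.386, -0.003], [0.386, -0.922, 0.001], [-0.002, -0.002, -1.0]]
wrist_force: [0.2, 0.5, 0.3]
gripper_width: 0.691
gripper_force: 0.0
```

jog_arm(increments=[[-0.5,1,0,0],[-0.5,1,0,0],[-0.5,1,0,0],[-0.4,0.6,0,0],[0,0,0,0],[0,0,0,0]])

```text
time_s: 39.85
tcp_pos: [0.4511, -0.3242, 0.3636]
ee_rot: [[0.922, 0.386, -0.001], [0.386, -0.922, 0.001], [-0.001, -0.001, -1.0]]
wrist_force: [-0.1, -0.7, -0.2]
gripper_width: 0.691
gripper_force: 0.0
```

```bash
python3 - <<'E'
from circ import *
s,im=wrist('w16.png');print(s['time_s'],s['tcp_pos'],yaw(s))
for n in ['dial_base','dial','dial_grip','dial_mark']:
    print(n,[(np.round(d['centre'],3).tolist(),round(d['conf'],2)) for d in eyes.spot_in('wrist',n)][:2])
hsv=cv2.cvtColor(im,cv2.COLOR_BGR2HSV);c=w_pix(s,[.456,-.34,.006])[0];print('px',c)
yy,xx=np.mgrid[:420,:560];near=np.hypot(xx-c[0],yy-c[1])<110
H,S,V=hsv[...,0],hsv[...,1],hsv[...,2]
for n,m,z in (('orange',(H>5)&(H<20)&(S>170)&(V>120),.006),('red',((H<4)|(H>174))&(S>110)&(V>80),.044)):
    k,lab,st,ce=cv2.connectedComponentsWithStats((m&near).astype(np.uint8))
    for i in range(1,k):
        if st[i,4]>12: print(n,st[i],ce[i].round(1),w_pt(s,[ce[i]],z)[0].round(4))
E
```

```text
39.85 [ 0.45108118 -0.32420277  0.3636432 ] 22.70909258947904
dial_base [([0.461, -0.329, 0.008], 0.98)]
dial [([0.456, -0.332, 0.028], 0.61)]
dial_grip [([0.456, -0.333, 0.031], 0.97)]
dial_mark [([0.456, -0.332, 0.009], 0.76)]
px [293.85898151 191.2116006 ]
orange [255 205  13  11  71] [261.1 209.7] [ 0.4231 -0.3154  0.006 ]
red [267 195  17   7  47] [274.9 198.4] [ 0.4507 -0.3206  0.044 ]
```

```bash
python3 - <<'E'
from circ import *
s=sense();im=cv2.imread('pics/w16.png')
for n in('dial_base','dial_grip'):
    for d in eyes.outline_of('wrist',n)[:1]:
        p=max(cv2.findContours(d['mask'].astype(np.uint8),0,1)[0],key=len)[:,0,:].astype(float)
        print(n,d['mask'].sum(),p.min(0),p.max(0))
        if n=='dial_base': print(cyl([(lambda X:w_pix(s,X),p)],[.456,-.335],.042,.006))
hsv=cv2.cvtColor(im,cv2.COLOR_BGR2HSV);c=w_pix(s,[.456,-.335,.044])[0]
yy,xx=np.mgrid[:420,:560];near=np.hypot(xx-c[0],yy-c[1])<50
m=(hsv[...,1]<40)&(hsv[...,2]>150)&near
red=((hsv[...,0]<4)|(hsv[...,0]>174))&(hsv[...,1]>110)&near
print(c,m.sum());m2=cv2.morphologyEx((m|red).astype(np.uint8),3,np.ones((3,3)))
k,lab,st,ce=cv2.connectedComponentsWithStats(m2);print(st[1:],ce[1:].round(1))
for i in range(1,k):
    if st[i,4]>150:
        q=w_pt(s,np.argwhere(lab==i)[:,::-1],.044)[:,:2];R_=cv2.minAreaRect((q*1e4).astype(np.float32));print(np.array(R_[0])/1e4,np.array(R_[1])/1e4,R_[2])
q=w_pt(s,np.argwhere(red)[:,::-1],.044)[:,:2];v=np.linalg.svd(q-q.mean(0))[2][0];print('red',q.mean(0),np.degrees(np.arctan2(v[1],v[0])))
# print small V map
g=hsv[160:235:3,230:340:3,2];print('\n'.join(' '.join(f'{v//10:2d}' for v in row) for row in g))
E
```

```text
dial_base 4543 [248. 153.] [324. 228.]
(array([ 0.4533, -0.3325]), np.float64(0.87))
dial_grip 1321 [267. 173.] [308. 212.]
[290.78827285 200.07311885] 593
[[268 156   2   1   2]
 [291 158   4   8  21]
 [272 160   5   8  22]
 [256 173   8   6  19]
 [266 190  43  23 556]
 [252 192   8   3  22]
 [274 217   4   7  18]] [[268.5 156. ]
 [292.8 161.7]
 [274.1 163.8]
 [259.4 175.5]
 [286.7 201.1]
 [255.2 193. ]
 [275.6 220.1]]
[ 0.45343281 -0.33177527] [0.01324545 0.04135091] 5.7942657470703125
red [ 0.4515639  -0.32025262] -84.07216664741217
 2  2  1  1  1  2  1  2  2  2  2  3  9  9 13  8  9  8  9  9  8 24  8  9  9  9  6  2  2  1  2  2  2  2  1  1  1
 1  2  1  2  2  2  2  2  2  2  5  9  8  8 12 16  9  9  9  9  9 22  8  9  9  8  9  7  2  2  2  2  1  2  2  2  2
 2  2  1  2  2  2  2  2  2  4  9  8  8  9  8 25  8  9  9  8  8 12  9  9  9  9  9  8  8  1  2  2  2  2  1  2  1
 1  1  1  1  2  2  2  2  3  9  9  9  8  9  8  8  9  8  8  9  9  9  8  8  8  9  9  8  9  7  1  2  2  2  2  2  1
 1  2  2  2  1  2  2  2  9  9  8  8  8  9  8  9  8  9  9  9  9  9  9  9  9  8  8  9  9  9  4  2  2  1  2  2  2
 1 
[... 1516 characters left out ...]
9  9  9  9  3  2  2  2  2  2  2  2
 2  2  2  3  2  2  2  2  2  2  8  9  9  9  9 11 12  9  8  9  9  9  9  9  9  9  9  9  3  3  2  2  2  2  2  2  2
 2  3  2  2  2  3  2  3  2  3  2  8  8  9  9 19  9  9  9  9  8  9  9  9  9  9  9  3  2  3  2  2  2  2  3  2  3
 2  3  2  2  3  3  2  3  3  3  3  3  4  8  9 21  9  9  9  9  9  9  9  9  9  5  2  3  2  2  2  2  3  2  2  2  2
 3  3  3  2  2  3  2  3  2  2  3  3  3  2  4  8  9  9  9  9  9  9  8  4  2  3  3  2  2  2  2  2  2  2  3  2  2
 2  2  2  3  3  3  2  3  2  2  2  2  3  3  3  2  3  2  2  3  2  3  3  3  2  3  3  2  2  2  2  2  2  2  2  2  2
 3  3  3  3  3  3  2  2  3  3  2  3  3  3  3  3  2  3  3  2  3  2  3  3  2  2  2  2  3  2  3  2  3  2  2  2  2
```

```bash
python3 - <<'E'
from h import *
s=sense();print(s['joints'],yaw(s),plan([.4534,-.332,.2],s))
R=np.array(s['ee_rot']);y=np.radians(-84.2)
R2=np.array([[np.cos(y),np.sin(y),0],[np.sin(y),-np.cos(y),0],[0,0,-1]])
print('after turn',R2.T@(np.array([.4534,-.332,.037])-[*s['tcp_pos'][:2],s['tcp_pos'][2]-G])/.02, np.radians(22.71+84.2)/.08)
E
```

```text
[-1.89030817e+01  1.72173364e+01 -1.28625150e+01  7.99844313e-04
 -5.99060739e+01  1.31715416e+02] 22.812736010538142 [-0.09  0.42  0.05]
after turn [ 0.42560949 -0.03916787  8.2008612 ] 23.32414379133922
```

jog_arm(increments=[[0,0,0.3,1],[0,0,0.5,1],[0,0,0.5,1],[0,0,0.5,1],[0,0,0.5,1],[0,0,0.5,1],[0,0,0.2,1],[0,0,0,1],[0,0,0,1],[0,0,0,1]], grip=45)

```text
time_s: 41.2
tcp_pos: [0.4518, -0.3239, 0.3044]
ee_rot: [[0.919, -0.394, 0.0], [-0.394, -0.919, -0.0], [0.0, 0.0, -1.0]]
wrist_force: [-0.7, -0.0, -0.4]
gripper_width: 0.514
gripper_force: 0.0
```

jog_arm(increments=[[0,0,0,1],[0,0,0,1],[0,0,0,1],[0,0,0,1],[0,0,0,1],[0,0,0,1],[0,0,0,1],[0,0,0,1],[0,0,0,1],[0,0,0,1]])

```text
time_s: 42.2
tcp_pos: [0.4518, -0.3238, 0.3045]
ee_rot: [[0.357, -0.934, 0.0], [-0.934, -0.357, -0.0], [0.0, -0.0, -1.0]]
wrist_force: [0.5, -0.3, -0.5]
gripper_width: 0.514
gripper_force: 0.0
```

jog_arm(increments=[[0,0,0,1],[0,0,0,1],[0,0,0,1],[0.43,-0.04,0,0.32],[0,0,0,0],[0,0,0,0]])

```text
time_s: 42.8
tcp_pos: [0.4536, -0.3328, 0.3043]
ee_rot: [[0.103, -0.995, -0.0], [-0.995, -0.103, 0.0], [-0.0, 0.0, -1.0]]
wrist_force: [-0.1, -0.3, 0.1]
gripper_width: 0.515
gripper_force: 0.0
```

```bash
cat > d.py <<'E'
from circ import *
s,im=wrist('wd.png');print(s['time_s'],s['tcp_pos'],yaw(s))
hsv=cv2.cvtColor(im,cv2.COLOR_BGR2HSV);c=w_pix(s,[.4534,-.332,.044])[0]
yy,xx=np.mgrid[:420,:560];near=np.hypot(xx-c[0],yy-c[1])<np.hypot(*(w_pix(s,[.4784,-.332,.044])[0]-c));nb=np.hypot(xx-c[0],yy-c[1])<2.2*np.hypot(*(w_pix(s,[.4784,-.332,.044])[0]-c))
H,S,V=hsv[...,0],hsv[...,1],hsv[...,2]
red=((H<4)|(H>174))&(S>110)&near
m2=cv2.morphologyEx((((S<40)&(V>150)&near)|red).astype(np.uint8),3,np.ones((3,3)))
k,lab,st,ce=cv2.connectedComponentsWithStats(m2)
i=1+np.argmax(st[1:,4]);q=w_pt(s,np.argwhere(lab==i)[:,::-1],.044)[:,:2]
R_=cv2.minAreaRect(((q-q.mean(0))*1e4).astype(np.float32));a=R_[2]+(90 if R_[1][1]>R_[1][0] else 0)
ctr=np.array(R_[0])/1e4+q.mean(0);print('bar',ctr,np.array(R_[1])/1e4,a)
v=w_pt(s,np.argwhere(red)[:,::-1],.044)[:,:2].mean(0)-ctr;print('red dir',np.degrees(np.arctan2(v[1],v[0])),red.sum())
om=(H>5)&(H<20)&(S>150)&(V>110)&nb
if om.sum():
    o=w_pt(s,np.argwhere(om)[:,::-1],.006)[:,:2].mean(0)-[.4534,-.332];print('mark',np.degrees(np.arctan2(o[1],o[0])),np.hypot(*o),om.sum())
print(plan([.4534,-.332,.037],s))
E
python3 d.py
```

```text
42.8 [ 0.45361537 -0.33277173  0.30427935] -84.09081325287296
bar [ 0.44984643 -0.33252942] [0.04128035 0.0200938 ] 89.7337417602539
red dir 85.41007513693154 63
mark 150.64552050186134 0.03483249564906222 106
[-0.04  0.01  5.19]
```

jog_arm(increments=[[-0.04,0,0.5,0],[0,0,1,0],[0,0,1,0],[0,0,1,0],[0,0,0.8,0],[0,0,0.5,0],[0,0,0.3,0],[0,0,0.09,0],[0,0,0,0],[0,0,0,0]])

```text
time_s: 43.85
tcp_pos: [0.4537, -0.3319, 0.2013]
ee_rot: [[0.102, -0.995, 0.001], [-0.995, -0.102, -0.001], [0.001, -0.001, -1.0]]
wrist_force: [0.3, 0.2, -0.5]
gripper_width: 0.515
gripper_force: 0.0
```

jog_arm(increments=[[0,0,0,0],[0,0,0,0],[0,0,0,0],[0,0,0,0],[0,0,0,0],[0,0,0,0]], grip=0)

```text
time_s: 44.45
tcp_pos: [0.4525, -0.3319, 0.2006]
ee_rot: [[0.102, -0.995, -0.003], [-0.995, -0.102, 0.001], [-0.001, 0.003, -1.0]]
wrist_force: [-3.7, -2.3, 3.6]
gripper_width: 0.158
gripper_force: 30.0
```

jog_arm(increments=[[0,0,0,-0.3],[0,0,0,-0.6],[0,0,0,-0.8],[0,0,0,-0.8],[0,0,0,0]])

```text
time_s: 44.95
tcp_pos: [0.4523, -0.3319, 0.2006]
ee_rot: [[0.299, -0.954, -0.003], [-0.954, -0.299, 0.001], [-0.002, 0.003, -1.0]]
wrist_force: [-4.8, -1.9, 4.3]
gripper_width: 0.159
gripper_force: 30.0
```

jog_arm(increments=[[0,0,0,-1],[0,0,0,-1],[0,0,0,-1],[0,0,0,-1],[0,0,0,-1],[0,0,0,-1],[0,0,0,-1],[0,0,0,-1],[0,0,0,-0.8],[0,0,0,-0.52]])

```text
time_s: 45.95
tcp_pos: [0.452, -0.3323, 0.2006]
ee_rot: [[0.868, -0.497, -0.004], [-0.497, -0.868, 0.0], [-0.004, 0.002, -1.0]]
wrist_force: [-6.8, -3.8, 4.2]
gripper_width: 0.155
gripper_force: 30.0
```

jog_arm(increments=[[0,0,0,0],[0,0,0,0]])

```text
time_s: 46.15
tcp_pos: [0.452, -0.3323, 0.2006]
ee_rot: [[0.867, -0.499, -0.004], [-0.499, -0.867, 0.0], [-0.004, 0.002, -1.0]]
wrist_force: [-6.3, -4.3, 5.6]
gripper_width: 0.159
gripper_force: 30.0
```

jog_arm(increments=[[0,0,0,0],[0,0,0,0],[0,0,0,0],[0,0,-0.3,0],[0,0,-0.8,0],[0,0,-1,0],[0,0,-1,0],[0,0,-1,0],[0,0,-1,0],[0,0,0,0]], grip=45)

```text
time_s: 47.15
tcp_pos: [0.4545, -0.332, 0.3061]
ee_rot: [[0.867, -0.498, 0.007], [-0.498, -0.867, -0.003], [0.008, -0.001, -1.0]]
wrist_force: [-0.2, 0.1, 0.3]
gripper_width: 0.517
gripper_force: 0.0
```

```bash
sed -i 's/\.4534,-\.332/.4523,-.332/g' d.py; python3 d.py; python3 - <<'E'
import cv2,numpy as np
from h import *
s=sense();im=cv2.imread('pics/wd.png');c=w_pix(s,[.4523,-.332,.03])[0].astype(int);print(c)
h=cv2.cvtColor(im,cv2.COLOR_BGR2HSV);H,S,V=cv2.split(h)
for y in range(c[1]-54,c[1]+54,4):
    print(''.join('R' if ((H[y,x]<4 or H[y,x]>174) and S[y,x]>110) else 'O' if (5<H[y,x]<20 and S[y,x]>150 and V[y,x]>110) else '#' if V[y,x]>190 else '+' if V[y,x]>120 else '.' if V[y,x]>60 else ' ' for x in range(c[0]-75,c[0]+75,2)))
E
```

```text
47.15 [ 0.45450949 -0.33199974  0.30609131] -29.892368866042926
bar [ 0.4525329  -0.33289256] [0.01218515 0.04044141] 150.1140251159668
red dir 151.75680091350915 58
mark 150.10688648695213 0.038822870083253164 24
[-0.2   0.06  5.28]
[279 217]
                                                                           
                               ...............                             
                           ........................                        
                        ..............................                     
                      ...+...................... .  .                      
                    .....##.................  .                            
                   ........+.........     . .    .     ..                  
            +.    ..............   .......       .                         
             ..  .............    .........       .        ..              
               +...+........      .+++++++.       .    ......              
            .+  .....##....       +#######+           .......              
                ....
[... 158 characters left out ...]
.       +######++         .. ......              
                 ..........       .######++          ........              
                 ..+##+.....      .#######+       ..........               
                  ............    .#######+     ...........                
                   .............  .###RR##+  .............                 
                     .......++....+###RR##+....+.........                  
                       ....##.....+###RR##+....+#......                    
                         .........+###RR##+......+..                       
                            .......++#RR++.......                          
                                  ..+OOO..
```

```bash
python3 m.py; python3 - <<'E'
from h import *
for n in ['pot','spice_jar','bowl','mug','lifter']:
    print(n,[(c,np.round(d['centre'],3).tolist(),round(d['conf'],2)) for c in('scene','side') for d in eyes.spot_in(c,n)[:1]])
print(r.finish_job())
E
```

```text
47.2 [ 0.45392529 -0.3317061   0.30430604] [ 0.    0.06 -0.03] [-0.  -0.4 -0.2]
scene (array([0.6694, 0.13  ]), np.float64(0.61))
side (array([0.6689, 0.1316]), np.float64(0.5))
pot [('scene', [0.65, -0.133, 0.046], 0.89), ('side', [0.598, -0.164, 0.069], 0.83)]
spice_jar [('scene', [0.782, -0.026, 0.066], 0.88)]
bowl [('scene', [0.644, -0.394, 0.025], 0.72), ('side', [0.672, -0.405, 0.028], 0.74)]
mug [('scene', [0.707, 0.359, 0.056], 0.64), ('side', [0.692, 0.358, 0.056], 0.65)]
lifter [('scene', [0.484, 0.4, 0.024], 0.54), ('side', [0.478, 0.395, 0.03], 0.51)]
the job is handed in; nothing more can be done
None
```

The job is handed in at about 47 s of the 72 s: the lid is on the trivet about 3 mm off its middle, the lifter is back on its rest within about 2 mm, and the dial's red pointer is at the orange mark. The jar, bowl and mug still measure in place; the pot was not touched but its position was not measured exactly. I gripped the lifter 20 mm ahead of its origin because only 30 N of grip was available; it still drooped about 9° under the lid, and I slid the lid about 7 mm on the trivet to centre it.

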